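# Set up the bench shaper for freehand pattern work

## Robot

A 6-joint arm with a two-finger parallel gripper is mounted at the origin on the work surface. World frame = base frame: x ahead of the robot, y to its left, z up, the work surface at z = 0. Lengths are in m, angles in degrees, forces in N, time in s.
With the tool pointing down it reaches from about 0.35 to 0.875 m from the base axis. Payload 4.2 kg.
Tool frame: the origin (TCP) lies between the finger pads; the fingertips stand 14 mm ahead of it and the grasp point (between the pads) lies 5 mm behind it; z points along the fingers, y is the line along which they close (so a half turn about z gives the same grasp; the last joint's range is limited). The gripper opens to 87 mm and grips with 3 to 60 N. Pads are 19 mm wide; open, the fingers measure 117 mm over their backs; the gripper's body (75 mm by 190 mm) begins 51 mm behind the grasp point.
Start: joints at [-49.756, 22.042, 0.453, 0, -68.411, -14.817], TCP at [0.268, -0.564, 0.237] pointing down, gripper open.
Joint ranges: [-179.83, 179.83], [-69.29, 118.12], [-61.27, 80.66], [-181.25, 117.63], [-171.15, -9.14], [-177.46, 177.46]. Speed limits (degrees/s): [159.86, 159.86, 180, 180, 180, 180].

## Interface

Orientations are given as a 3x3 rotation matrix whose columns are the frame's x, y, z axes.
In Python, from station import * gives the robot as it stands. The module is installed in compiled form; this text tells all that it offers.
- The arm moves only by the tool play_rows, never from a script. Its argument "steps" is a list of rows, each an object of numbers: "ax", "ay", "az": the turn, a rotation vector about the tool's x, y, z in degrees; "dx", "dy", "dz": the shift along the tool's x, y, z in mm; "claw": the finger opening in mm, from 0 to 87. A call has 1 to 20 rows; each row shifts and turns the commanded pose from where the row before left it, along the tool's axes as they then stand; what a row does not reach is not made up. A row lasts 1/10 s, in which the tool goes at most 50 mm and 8.59 degrees, less where a joint would pass 70% of its speed; a pose out of reach is approached as far as the arm can. A call with a gripper value outside its range is refused whole. The fingers move at their own pace and stop on an object; the grip force is fixed at half the most. Time passes only in rows, so rows that do not move let the fingers close. It gives the time, the measured TCP pose, the force, the opening and the grip force at its end, in the units of the state.
- sense(): the state, without advancing time (a new reading comes with each control period).
- capture(name): name is "scene" or "top"; returns a dict with "frame" (400x640x3 uint8, blue, green, red), "range_z" (400x640 float32, m along the optical axis (not along the pixel's ray), 0 where there is no reading), "fx", "fy", "cx", "cy" (pixels), "k1" (the pictures are not rectified: a ray, as slopes to the right and down, at radius r is drawn at 1 + k1 r^2 times it, then the intrinsics apply), "xyz" and "rotation" of the camera in the world. Camera axes: x right, y down, z forward; pixel columns grow to the right and rows downward; lengths in m; the calibration is good to about 2 mm. A picture is of the moment at which its call begins.
- finish_job(): hands the job in; it is judged then, once.
The state is a dict: "time_s": time; "joints": joint angles; "joint_velocities": joint speeds; "effort": joint torques, N m; "tcp_pos": TCP position; "ee_rot": TCP orientation; "wrist_force": force on the tool from outside, world axes, zero at the start; "moment": the same for the moment, N m; "gripper_width": opening from 0.0 (shut) to 1.0 (fully open); "gripper_force": force on a finger pad.
Only numpy, scipy, OpenCV 4.12 (cv2) and the standard library are available. Lean on these libraries where they do the work, as an engineer would, in place of code of your own. Each camera call takes 0.05 s, during which the arm holds its last target. There are 200 camera calls.

## Task

Get the shaper ready for freehand pattern work: first slide the yellow featherboard along its T-track, off the open end, and put it in the grey tray, knob up. Then build up the spindle, lowering each ring fully home rather than dropping it: the thick black collar at the bottom, then the red cutter head, the blue-shielded guide bearing, and the brass collar on top. Leave the lock nut where it stands: I will tighten it myself.

Things in the scene. Friction and masses are not known exactly. Their poses are not given: they have to be found in the camera images.
- shaper: Fixed dark table plate of the bench shaper, 270 (x) x 320 (y) x 25 mm; origin: centre of its underside, z up. A bright T-track is let into its top along its y axis at x = -100 mm, over the whole width: mouth open at the y = -160 mm edge, y = +160 mm end shut by a red plug. Slot 10 mm wide between 4 mm thick lips, channel 21 mm wide, 11 mm deep in all
- spindle: Upright steel spindle, 19 mm diameter, fixed at x = 45 mm, y = 0 of the shaper, bare at the start. Origin: on its axis on top of the 36 mm wide, 6 mm high foot flange: the seat for the stack, 31 mm above the bench. z up. Straight to 64 mm above the seat, then a tapered thread to 78 mm (tip 10 mm wide)
- featherboard: Yellow board, slack in the T-track: slides, lifts out only with its origin beyond y = -190 mm of the shaper. Origin: underside of board, below the knob; z up. Board x -30 to +70, y +-32, 14 mm thick. Black knob 36 mm diameter, z 18 to 46 mm: grip here, balances within 10 mm. T runner below, 60 mm long along y, to z = -9.5 mm; play 2 mm, 4 degrees. 0.22 kg. On a flat floor it leans a little
- tray: Grey open tool tray, fixed, outside 180 (x) x 150 (y) x 30 mm high, walls and floor 5 mm. Origin: centre of its underside; z up. Empty at the start
- thick_collar: Black steel spacer collar: a ring of 40 mm outside diameter, 20 mm high, lying flat, like the other rings, on a 3 mm thick grey-green bench mat. As with all the rings the bore is 22 mm, the origin is the centre of the underside and z is up; its 0.14 kg may vary by a third
- cutter_head: Red round cutter head with four small steel knives in its rim: a ring of 62 mm diameter, 18 mm high, bore 22 mm, lying flat, origin at the centre of the underside. About 0.16 kg
- guide_bearing: Guide bearing: a steel ring with a blue shield on its face, 52 mm diameter, 14 mm high, bore 22 mm, lying flat, origin at the centre of the underside. About 0.11 kg
- top_collar: Brass-coloured collar: a ring of 36 mm diameter, 12 mm high, bore 22 mm, lying flat, origin at the centre of the underside. About 0.07 kg
- lock_nut: The spindle's steel hexagon lock nut, 30 mm across flats on a 38 mm round flange, 18 mm high, standing on the shaper table beside the spindle. Origin: centre of its underside. Not to be moved
There are look-alikes about, which are no part of the job. Leave any white look-alike of the featherboard alone.

How it is judged (in metres and radians):
On the way, in this order (a step that is already met when the one before it is completed fails the run):
1. the featherboard is slid out through the open mouth of the T-track (y of featherboard in the frame of shaper below -0.185 m and z of featherboard in the frame of shaper below 0.06 m and x of featherboard in the frame of shaper between -0.13 and -0.07 m).
2. the featherboard lies in the tray, right way up (x of featherboard in the frame of tray between -0.065 and 0.065 m and y of featherboard in the frame of tray between -0.05 and 0.05 m and z of featherboard in the frame of tray below 0.024 m and angle between featherboard's own z axis and vertical below 0.3 rad), for 0.2 s.
3. the thick black collar is seated on the spindle flange (horizontal distance between thick_collar and spindle below 0.004 m and z of thick_collar in the frame of spindle between -0.003 and 0.003 m and angle between thick_collar's own z axis and vertical below 0.08 rad), for 0.2 s.
4. the red cutter head is seated on the spindle, on the thick black collar (horizontal distance between cutter_head and spindle below 0.004 m and z of cutter_head in the frame of spindle between 0.017 and 0.023 m and angle between cutter_head's own z axis and vertical below 0.08 rad), for 0.2 s.
5. the guide bearing is seated on the spindle, on the red cutter head (horizontal distance between guide_bearing and spindle below 0.004 m and z of guide_bearing in the frame of spindle between 0.035 and 0.041 m and angle between guide_bearing's own z axis and vertical below 0.08 rad), for 0.2 s.
6. the brass top collar is seated on the spindle, on the guide bearing (horizontal distance between top_collar and spindle below 0.004 m and z of top_collar in the frame of spindle between 0.049 and 0.055 m and angle between top_collar's own z axis and vertical below 0.08 rad), for 0.2 s.
At the end, for the whole second after the job is handed in: Featherboard in the tray, knob up (lean under 17 degrees). On the spindle from the seat up: black collar, cutter head, bearing, brass collar, each within 4 mm of the axis, 3 mm of its height (0, 20, 38, 52 mm) and level within 4.5 degrees. All at rest; lock nut within 20 mm of its start (all of step 2 and all of step 3 and all of step 4 and all of step 5 and all of step 6 and linear speed of each of thick_collar, cutter_head, guide_bearing, top_collar, featherboard below 0.02 m/s and distance of lock_nut from where it was at the start of the episode below 0.02 m); the robot touches nothing.
It fails at once if the lock nut is knocked out of its place (20 mm) (distance of lock_nut from where it was at the start of the episode above 0.02 m).
It fails at once if the thick black collar is dropped down the spindle (falls faster than 0.5 m/s) instead of being lowered (horizontal distance between thick_collar and spindle below 0.012 m and z of thick_collar in the frame of spindle below 0.07 m and linear speed of thick_collar above 0.5 m/s).
It fails at once if the red cutter head is dropped down the spindle (falls faster than 0.5 m/s) instead of being lowered (horizontal distance between cutter_head and spindle below 0.012 m and z of cutter_head in the frame of spindle below 0.07 m and linear speed of cutter_head above 0.5 m/s).
It fails at once if the guide bearing is dropped down the spindle (falls faster than 0.5 m/s) instead of being lowered (horizontal distance between guide_bearing and spindle below 0.012 m and z of guide_bearing in the frame of spindle below 0.07 m and linear speed of guide_bearing above 0.5 m/s).
It fails at once if the brass top collar is dropped down the spindle (falls faster than 0.5 m/s) instead of being lowered (horizontal distance between top_collar and spindle below 0.012 m and z of top_collar in the frame of spindle below 0.07 m and linear speed of top_collar above 0.5 m/s).
It also fails if it takes over 141 s, if anything falls off the work surface, if the arm or the gripper's body presses on something with over 40 N, if the wrist force passes 120 N, or if a joint passes its speed limit or range.

## Working session

There is one attempt and no reset: what is moved stays moved. The work goes in short steps, Python scripts to look and compute and a tool call to move; the robot and the scene stay as the last step left them, time stands still between calls to the robot, and variables do not carry over. Pictures are saved under pics/ and viewed, at most 14 in all, crops included, and the job is handed in when it is done.

Besides the shell and the picture viewer there is one more tool, called after "Emit:" as name([rows], argument=value, ...), one row to a line, values as JSON. play_rows: Moves the arm, as the interface text tells. Its arguments: {"type":"object","properties":{"steps":{"type":"array"}},"required":["steps"]}

```bash
mkdir -p pics; cat > h.py <<'E'
from station import *
import numpy as np, cv2
def cloud(c):
    h,w=c["range_z"].shape
    u,v=np.meshgrid(np.arange(w),np.arange(h))
    xd=(u-c["cx"])/c["fx"]; yd=(v-c["cy"])/c["fy"]
    x,y=xd.copy(),yd.copy()
    for _ in range(8):
        s=1+c["k1"]*(x*x+y*y); x,y=xd/s,yd/s
    d=np.stack([x,y,np.ones_like(x)],-1)@np.array(c["rotation"]).T
    o=np.array(c["xyz"])
    return o,d,o+d*c["range_z"][...,None]
def plane(o,d,u,v,z):
    r=d[int(round(v)),int(round(u))]; return o+r*(z-o[2])/r[2]
E
python3 - <<'E'
from h import *
import pickle
for n in("scene","top"):
    c=capture(n); cv2.imwrite(f"pics/{n}0.png",c["frame"]); pickle.dump(c,open(n+"0.pkl","wb"))
    print(n,c["xyz"],np.round(c["rotation"],3).tolist(),c["fx"],c["k1"])
s=sense();print(s["tcp_pos"],np.round(s["ee_rot"],3).tolist(),s["time_s"],s["wrist_force"])
E
```

```text
scene [1.24791501 0.56000162 0.74991736] [[-0.63, 0.477, -0.613], [0.777, 0.378, -0.504], [-0.009, -0.794, -0.608]] 422.5831703453743 -0.02955586961757476
top [0.37498864 0.01058832 1.09707722] [[0.019, -0.985, 0.173], [-1.0, -0.018, 0.01], [-0.007, -0.173, -0.985]] 448.67393876672315 -0.027648179607244975
[ 0.26816006 -0.56399985  0.23558027] [[-0.903, -0.429, -0.001], [-0.429, 0.903, 0.002], [0.0, 0.002, -1.0]] 0.1 [ 0.28721425 -0.17277926 -0.97489048]
```

View pics/scene0.png

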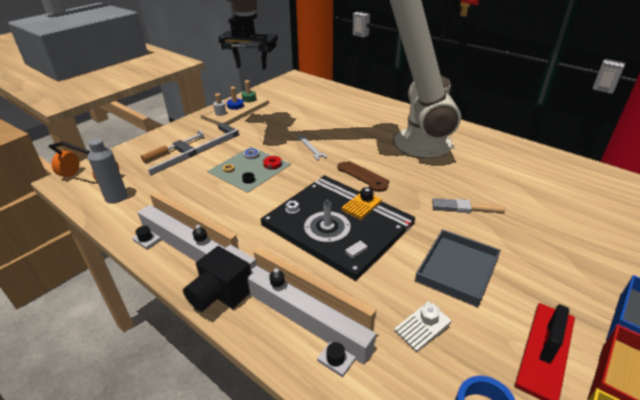

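View pics/top0.png

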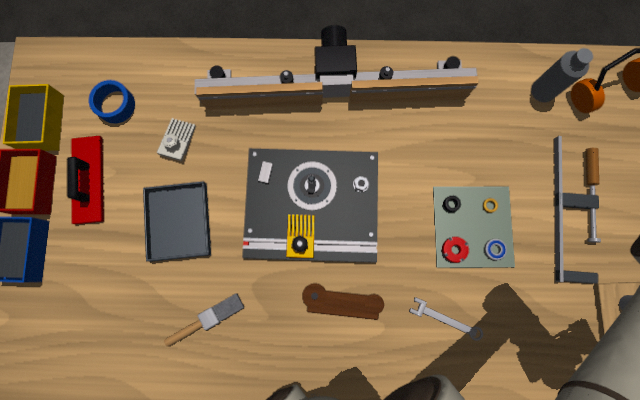

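The top view shows the shaper at cols 245–378, rows 150–262, with the red plug at left (+y), so the mouth faces right (−y). The knob is at about (301,244), the spindle (311,184), the nut (361,184) and the tray (178,221). The rings on the mat are black (452,204), brass (490,205), red (455,250) and blue (495,250). Next I'll measure these.

```bash
cat > m.py <<'E'
from h import *
import pickle,sys
def blob(mask,box):
    u0,u1,v0,v1=box; m=np.zeros_like(mask); m[v0:v1,u0:u1]=mask[v0:v1,u0:u1]
    n,l,s,_=cv2.connectedComponentsWithStats(m)
    k=1+np.argmax(s[1:,4]); return l==k
def ell(m):
    cs,_=cv2.findContours(m.astype(np.uint8),cv2.RETR_EXTERNAL,cv2.CHAIN_APPROX_NONE)
    return max(cs,key=cv2.contourArea)[:,0,:]
def circ(P):
    A=np.c_[2*P[:,:2],np.ones(len(P))]; s=np.linalg.lstsq(A,(P[:,:2]**2).sum(1),rcond=None)[0]
    return s[:2],np.sqrt(s[2]+s[:2]@s[:2])
E
python3 - <<'E'
from m import *
c=pickle.load(open("top0.pkl","rb")); o,d,P=cloud(c); f=c["frame"]; hsv=cv2.cvtColor(f,cv2.COLOR_BGR2HSV)
H,S,V=[hsv[...,i] for i in range(3)]
def cast(pts,z):
    r=d[pts[:,1],pts[:,0]]; return o+r*((z-o[2])/r[:,2])[:,None]
def stat(n,m,z):
    Q=cast(ell(m),z); cc,r=circ(Q); mz=np.median(P[m][:,2])
    print(n,"circ",cc.round(4),"r",r.round(4),"area",m.sum(),"depthz",mz.round(4))
U=np.uint8
stat("red",blob(U((S>130)&((H<8)|(H>172))),(438,475,232,266)),.021)
stat("blue",blob(U((S>90)&(H>95)&(H<130)),(480,512,235,266)),.017)
stat("brass",blob(U((S>120)&(H>12)&(H<32)),(478,505,192,218)),.015)
stat("black",blob(U(V<50),(438,468,190,220)),.023)
stat("nut",blob(U(V>140),(352,372,174,195)),.031)
# featherboard yellow
m=blob(U((S>150)&(H>15)&(H<32)),(280,325,205,265)); Q=P[m]; print("fb",Q.min(0).round(3),Q.max(0).round(3),m.sum())
m=blob(U((V<60)),(290,312,232,255)); stat("knob",m,.075); 
# table corners
m=blob(U((V<90)&(S<90)),(235,390,140,270)); m=cv2.morphologyEx(U(m),cv2.MORPH_CLOSE,np.ones((15,15)))
b=cv2.minAreaRect(cast(ell(m),.025)[:,:2].astype(np.float32)); print("table",b)
m=blob(U((S<110)&(V<140)),(135,215,175,268)); m=cv2.morphologyEx(U(m),cv2.MORPH_CLOSE,np.ones((5,5)))
print("tray",cv2.minAreaRect(cast(ell(m),.03)[:,:2].astype(np.float32)))
# spindle by depth
m=np.zeros(f.shape[:2],bool); m[165:205,290:335]=1
q=P[m&(P[...,2]>.06)]; print("spindle",len(q),q.mean(0),q.min(0),q.max(0))
m[:]=0;m[225:262,285:318]=1; q=P[m&(P[...,2]>.06)&(P[...,2]<.09)]; print("knob",len(q),q.mean(0),q.min(0),q.max(0))
im=cv2.resize(f[140:275,235:525],None,fx=2.75,fy=2.75,interpolation=cv2.INTER_CUBIC); cv2.imwrite("pics/c1.png",im)
E
```

```text
red circ [ 0.4438 -0.3091] r 0.0291 area 462 depthz 0.0207
blue circ [ 0.4464 -0.4092] r 0.0201 area 131 depthz 0.0175
brass circ [ 0.553  -0.3998] r 0.0172 area 120 depthz 0.0138
black circ [ 0.5527 -0.3018] r 0.02 area 167 depthz 0.0208
nut circ [ 0.5986 -0.0821] r 0.0173 area 134 depthz 0.0424
fb [0.375 0.011 0.021] [0.521 0.094 1.097] 778
knob circ [0.4461 0.0601] r 0.0165 area 150 depthz 0.0704
table ((0.5713953971862793, 0.03678596764802933), (0.3171789348125458, 0.21932832896709442), 89.20730590820312)
tray ((0.4971467852592468, 0.360005259513855), (0.18624912202358246, 0.15841765701770782), 7.306889533996582)
spindle 86 [0.57573003 0.03482587 0.15396425] [0.37498864 0.01058832 0.06003584] [0.59905067 0.04606921 1.09707722]
knob 200 [0.44644596 0.06151753 0.07042333] [0.42993052 0.04336472 0.06329743] [0.46437106 0.08022805 0.07605717]
```

View pics/c1.png

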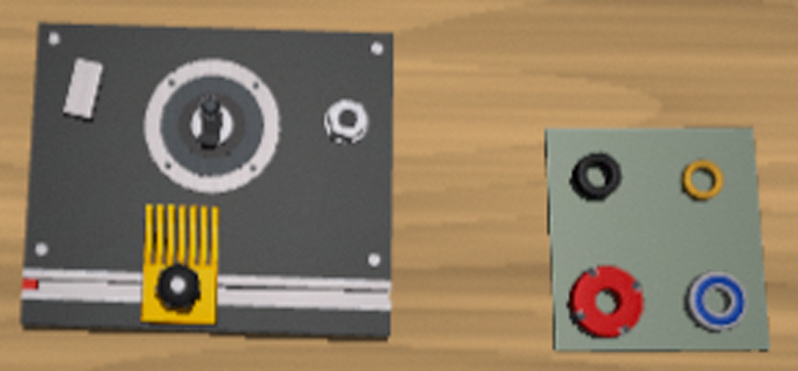

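```bash
python3 - <<'E'
from m import *
U=np.uint8
for n,wb,tb in(("top",(280,345,150,220),(300,325,170,196)),("scene",(295,358,195,250),(318,336,194,235))):
    c=pickle.load(open(n+"0.pkl","rb")); o,d,P=cloud(c); f=c["frame"]; g=f.max(2)
    def cast(pts,z):
        r=d[pts[:,1],pts[:,0]]; return o+r*((z-o[2])/r[:,2])[:,None]
    m=blob(U((g>150)&(c["range_z"]>0)),wb); Q=cast(ell(m),.025); cc,r=circ(Q); res=np.hypot(*(Q[:,:2]-cc).T)-r
    k=abs(res)<.004; cc,r=circ(Q[k]); print(n,"insert",cc.round(4),r.round(4),k.mean(), np.median(P[m][:,2]))
    b=np.zeros(g.shape,bool); b[tb[2]:tb[3],tb[0]:tb[1]]=1; b&=(c["range_z"]>0)
    for lo,hi in((.05,.075),(.075,.095),(.095,.115)):
        q=P[b&(P[...,2]>lo)&(P[...,2]<hi)]; print(lo,len(q),q.mean(0).round(4) if len(q) else "",q[:,:2].min(0) if len(q) else "",q[:,:2].max(0) if len(q) else "")
    b2=b&(P[...,2]>.045)&(P[...,2]<.12); vv,uu=np.nonzero(b2)
    top=vv.min(); print("tip px",uu[vv<=top+1].mean(),top, plane(o,d,uu[vv<=top+1].mean(),top,.109).round(4), "bottom",vv.max())
E
```

```text
top insert [0.5928 0.0368] 0.0587 1.0 0.026065942328763247
0.05 17 [0.5844 0.0357 0.0612] [0.5819011  0.02800192] [0.58930323 0.04458824]
0.075 20 [0.5851 0.0356 0.087 ] [0.5815795  0.02769191] [0.59076034 0.04606921]
0.095 51 [0.59   0.0367 0.105 ] [0.5828674 0.027697 ] [0.59905067 0.04599687]
tip px 311.0 176 [0.5968 0.0367 0.109 ] bottom 188
scene insert [0.5918 0.0338] 0.0557 0.2786885245901639 0.025439351038012648
0.05 52 [0.5967 0.0401 0.0622] [0.58851592 0.0303003 ] [0.60115907 0.04667293]
0.075 44 [0.5971 0.0398 0.0848] [0.58969319 0.03039193] [0.60220686 0.04652496]
0.095 44 [0.5944 0.0384 0.1027] [0.58715652 0.02763465] [0.6002418  0.04664941]
tip px 327.22222222222223 200 [0.5903 0.0348 0.109 ] bottom 222
```

Emit:
play_rows([
  {"dz": -10, "az": 5, "claw": 80},
  {"dz": -10, "az": 5},
  {"dz": 0, "az": 5},
  {"az": 5},
  {"az": 5.8},
])

```text
invalid input at $.steps[0]: expected keys ax, ay, az, dx, dy, dz, claw
```

The spindle axis comes out at about (0.592, 0.036) in both cameras, within 2 mm. The knob is at (0.446, 0.0605) with its top near z 0.071, as expected. Each row needs all the keys.

Emit:
play_rows([
  {"ax": 0, "ay": 0, "az": 6.5, "dx": 0, "dy": 0, "dz": 0, "claw": 70},
  {"ax": 0, "ay": 0, "az": 6.5, "dx": 0, "dy": 0, "dz": 0, "claw": 70},
  {"ax": 0, "ay": 0, "az": 6.5, "dx": 0, "dy": 0, "dz": 0, "claw": 70},
  {"ax": 0, "ay": 0, "az": 6.5, "dx": 0, "dy": 0, "dz": 0, "claw": 70},
  {"ax": 0, "ay": 0, "az": 0, "dx": -11, "dy": 40, "dz": 0, "claw": 70},
  {"ax": 0, "ay": 0, "az": 0, "dx": -11, "dy": 40, "dz": 0, "claw": 70},
  {"ax": 0, "ay": 0, "az": 0, "dx": -11, "dy": 40, "dz": 0, "claw": 70},
  {"ax": 0, "ay": 0, "az": 0, "dx": -11, "dy": 40, "dz": 0, "claw": 70},
  {"ax": 0, "ay": 0, "az": 0, "dx": -11, "dy": 40, "dz": 0, "claw": 70},
  {"ax": 0, "ay": 0, "az": 0, "dx": -11, "dy": 40, "dz": 0, "claw": 70},
  {"ax": 0, "ay": 0, "az": 0, "dx": -11, "dy": 40, "dz": 0, "claw": 70},
  {"ax": 0, "ay": 0, "az": 0, "dx": -11, "dy": 40, "dz": 0, "claw": 70},
  {"ax": 0, "ay": 0, "az": 0, "dx": -11, "dy": 40, "dz": 0, "claw": 70},
  {"ax": 0, "ay": 0, "az": 0, "dx": -11, "dy": 40, "dz": 0, "claw": 70},
  {"ax": 0, "ay": 0, "az": 0, "dx": -11, "dy": 40, "dz": 0, "claw": 70},
  {"ax": 0, "ay": 0, "az": 0, "dx": -11, "dy": 40, "dz": 0, "claw": 70},
  {"ax": 0, "ay": 0, "az": 0, "dx": -11, "dy": 40, "dz": 0, "claw": 70},
  {"ax": 0, "ay": 0, "az": 0, "dx": 0, "dy": 0, "dz": 0, "claw": 70},
  {"ax": 0, "ay": 0, "az": 0, "dx": 0, "dy": 0, "dz": 0, "claw": 70},
])

```text
time_s: 2.0
tcp_pos: [0.4163, -0.0452, 0.2362]
ee_rot: [[-1.0, 0.008, -0.001], [0.008, 1.0, -0.0], [0.001, -0.0, -1.0]]
wrist_force: [-0.1, -0.1, -0.2]
gripper_width: 0.806
gripper_force: 0.0
```

Emit:
play_rows([
  {"ax": 0, "ay": 0, "az": 0, "dx": -10, "dy": 36, "dz": 0, "claw": 70},
  {"ax": 0, "ay": 0, "az": 0, "dx": -10, "dy": 36, "dz": 0, "claw": 70},
  {"ax": 0, "ay": 0, "az": 0, "dx": -9, "dy": 34, "dz": 10, "claw": 70},
  {"ax": 0, "ay": 0, "az": 0, "dx": 0, "dy": 0, "dz": 30, "claw": 70},
  {"ax": 0, "ay": 0, "az": 0, "dx": 0, "dy": 0, "dz": 30, "claw": 70},
  {"ax": 0, "ay": 0, "az": 0, "dx": 0, "dy": 0, "dz": 30, "claw": 70},
  {"ax": 0, "ay": 0, "az": 0, "dx": 0, "dy": 0, "dz": 30, "claw": 70},
  {"ax": 0, "ay": 0, "az": 0, "dx": 0, "dy": 0, "dz": 20, "claw": 70},
  {"ax": 0, "ay": 0, "az": 0, "dx": 0, "dy": 0, "dz": 15, "claw": 70},
  {"ax": 0, "ay": 0, "az": 0, "dx": 0, "dy": 0, "dz": 10, "claw": 70},
  {"ax": 0, "ay": 0, "az": 0, "dx": 0, "dy": 0, "dz": 0, "claw": 70},
  {"ax": 0, "ay": 0, "az": 0, "dx": 0, "dy": 0, "dz": 0, "claw": 70},
])

```text
time_s: 3.2
tcp_pos: [0.447, 0.0594, 0.0619]
ee_rot: [[-1.0, 0.011, 0.001], [0.011, 1.0, 0.0], [-0.001, 0.0, -1.0]]
wrist_force: [0.0, 0.3, 0.1]
gripper_width: 0.804
gripper_force: 0.0
```

Emit:
play_rows([
  {"ax": 0, "ay": 0, "az": 0, "dx": 0, "dy": 0, "dz": 0, "claw": 20},
  {"ax": 0, "ay": 0, "az": 0, "dx": 0, "dy": 0, "dz": 0, "claw": 20},
  {"ax": 0, "ay": 0, "az": 0, "dx": 0, "dy": 0, "dz": 0, "claw": 20},
  {"ax": 0, "ay": 0, "az": 0, "dx": 0, "dy": 0, "dz": 0, "claw": 20},
  {"ax": 0, "ay": 0, "az": 0, "dx": 0, "dy": 0, "dz": 0, "claw": 20},
  {"ax": 0, "ay": 0, "az": 0, "dx": 0, "dy": 0, "dz": 0, "claw": 20},
])

```text
time_s: 3.8
tcp_pos: [0.4467, 0.06, 0.0617]
ee_rot: [[-1.0, 0.01, 0.0], [0.01, 1.0, 0.0], [-0.0, 0.0, -1.0]]
wrist_force: [-0.0, 0.2, 1.2]
gripper_width: 0.406
gripper_force: 30.0
```

Emit:
play_rows([
  {"ax": 0, "ay": 0, "az": 0, "dx": 0, "dy": -5, "dz": 0, "claw": 20},
  {"ax": 0, "ay": 0, "az": 0, "dx": 0, "dy": -10, "dz": 0, "claw": 20},
  {"ax": 0, "ay": 0, "az": 0, "dx": 0, "dy": -12, "dz": 0, "claw": 20},
  {"ax": 0, "ay": 0, "az": 0, "dx": 0, "dy": -12, "dz": 0, "claw": 20},
  {"ax": 0, "ay": 0, "az": 0, "dx": 0, "dy": -12, "dz": 0, "claw": 20},
  {"ax": 0, "ay": 0, "az": 0, "dx": 0, "dy": -12, "dz": 0, "claw": 20},
  {"ax": 0, "ay": 0, "az": 0, "dx": 0, "dy": -12, "dz": 0, "claw": 20},
  {"ax": 0, "ay": 0, "az": 0, "dx": 0, "dy": -12, "dz": 0, "claw": 20},
  {"ax": 0, "ay": 0, "az": 0, "dx": 0, "dy": 0, "dz": 0, "claw": 20},
])

```text
time_s: 4.7
tcp_pos: [0.4456, -0.029, 0.0617]
ee_rot: [[-1.0, 0.012, -0.001], [0.012, 1.0, -0.001], [0.001, -0.001, -1.0]]
wrist_force: [0.9, -3.4, 3.0]
gripper_width: 0.4
gripper_force: 30.0
```

Emit:
play_rows([
  {"ax": 0, "ay": 0, "az": 0, "dx": 0, "dy": -12, "dz": 0, "claw": 20},
  {"ax": 0, "ay": 0, "az": 0, "dx": 0, "dy": -12, "dz": 0, "claw": 20},
  {"ax": 0, "ay": 0, "az": 0, "dx": 0, "dy": -12, "dz": 0, "claw": 20},
  {"ax": 0, "ay": 0, "az": 0, "dx": 0, "dy": -12, "dz": 0, "claw": 20},
  {"ax": 0, "ay": 0, "az": 0, "dx": 0, "dy": -12, "dz": 0, "claw": 20},
  {"ax": 0, "ay": 0, "az": 0, "dx": 0, "dy": -12, "dz": 0, "claw": 20},
  {"ax": 0, "ay": 0, "az": 0, "dx": 0, "dy": -12, "dz": 0, "claw": 20},
  {"ax": 0, "ay": 0, "az": 0, "dx": 0, "dy": -12, "dz": 0, "claw": 20},
  {"ax": 0, "ay": 0, "az": 0, "dx": 0, "dy": -12, "dz": 0, "claw": 20},
  {"ax": 0, "ay": 0, "az": 0, "dx": 0, "dy": -12, "dz": 0, "claw": 20},
  {"ax": 0, "ay": 0, "az": 0, "dx": 0, "dy": -12, "dz": 0, "claw": 20},
  {"ax": 0, "ay": 0, "az": 0, "dx": 0, "dy": -12, "dz": 0, "claw": 20},
  {"ax": 0, "ay": 0, "az": 0, "dx": 0, "dy": -12, "dz": 0, "claw": 20},
  {"ax": 0, "ay": 0, "az": 0, "dx": 0, "dy": -6, "dz": 0, "claw": 20},
  {"ax": 0, "ay": 0, "az": 0, "dx": 0, "dy": 0, "dz": 0, "claw": 20},
])

```text
time_s: 6.2
tcp_pos: [0.4436, -0.19, 0.0611]
ee_rot: [[-1.0, 0.012, -0.001], [0.012, 1.0, 0.0], [0.001, 0.0, -1.0]]
wrist_force: [0.5, -0.2, -2.4]
gripper_width: 0.405
gripper_force: 30.0
```

```bash
python3 - <<'E'
from h import *
c=capture("scene"); cv2.imwrite("pics/s1.png",cv2.resize(c["frame"][120:320,180:520],None,fx=2,fy=2))
E
```

```text
(no output)
```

View pics/s1.png

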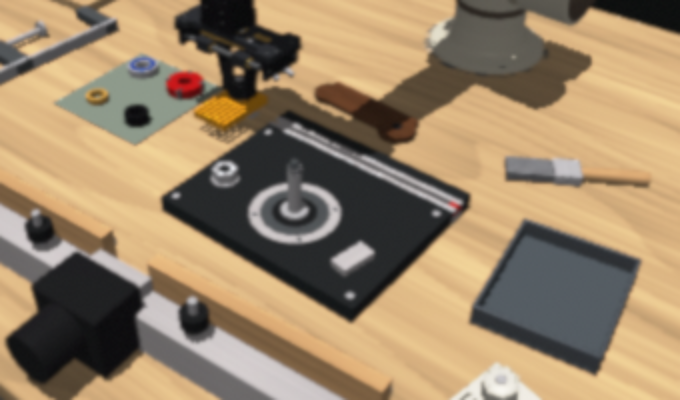

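The board is clear of the mouth and held level at about crop (220,108). I'll lift it and carry it to the tray.

Emit:
play_rows([
  {"ax": 0, "ay": 0, "az": 0, "dx": 0, "dy": 0, "dz": -10, "claw": 20},
  {"ax": 0, "ay": 0, "az": 0, "dx": 0, "dy": 0, "dz": -25, "claw": 20},
  {"ax": 0, "ay": 0, "az": 0, "dx": 0, "dy": 0, "dz": -25, "claw": 20},
  {"ax": 0, "ay": 0, "az": 0, "dx": 0, "dy": 0, "dz": -25, "claw": 20},
  {"ax": 0, "ay": 0, "az": 0, "dx": 0, "dy": 0, "dz": -15, "claw": 20},
  {"ax": 0, "ay": 0, "az": 0, "dx": -2, "dy": 39, "dz": 0, "claw": 20},
  {"ax": 0, "ay": 0, "az": 0, "dx": -2, "dy": 39, "dz": 0, "claw": 20},
  {"ax": 0, "ay": 0, "az": 0, "dx": -2, "dy": 39, "dz": 0, "claw": 20},
  {"ax": 0, "ay": 0, "az": 0, "dx": -2, "dy": 39, "dz": 0, "claw": 20},
  {"ax": 0, "ay": 0, "az": 0, "dx": -2, "dy": 39, "dz": 0, "claw": 20},
  {"ax": 0, "ay": 0, "az": 0, "dx": -2, "dy": 39, "dz": 0, "claw": 20},
  {"ax": 0, "ay": 0, "az": 0, "dx": -2, "dy": 39, "dz": 0, "claw": 20},
  {"ax": 0, "ay": 0, "az": 0, "dx": -2, "dy": 39, "dz": 0, "claw": 20},
  {"ax": 0, "ay": 0, "az": 0, "dx": -2, "dy": 39, "dz": 0, "claw": 20},
  {"ax": 0, "ay": 0, "az": 0, "dx": -2, "dy": 39, "dz": 0, "claw": 20},
  {"ax": 0, "ay": 0, "az": 0, "dx": -2, "dy": 39, "dz": 0, "claw": 20},
  {"ax": 0, "ay": 0, "az": 0, "dx": -2, "dy": 39, "dz": 0, "claw": 20},
  {"ax": 0, "ay": 0, "az": 0, "dx": -2, "dy": 39, "dz": 0, "claw": 20},
  {"ax": 0, "ay": 0, "az": 0, "dx": -2, "dy": 39, "dz": 0, "claw": 20},
])

```text
time_s: 8.15
tcp_pos: [0.4768, 0.3585, 0.1624]
ee_rot: [[-1.0, 0.009, 0.0], [0.009, 1.0, 0.0], [-0.0, 0.0, -1.0]]
wrist_force: [1.2, -0.9, -1.6]
gripper_width: 0.403
gripper_force: 30.0
```

Emit:
play_rows([
  {"ax": 0, "ay": 0, "az": 0, "dx": 0, "dy": 0, "dz": 0, "claw": 20},
  {"ax": 0, "ay": 0, "az": 0, "dx": 0, "dy": 0, "dz": 0, "claw": 20},
])

```text
time_s: 8.35
tcp_pos: [0.4766, 0.3574, 0.1616]
ee_rot: [[-1.0, 0.008, -0.001], [0.008, 1.0, -0.001], [0.001, -0.001, -1.0]]
wrist_force: [0.2, 0.1, -3.2]
gripper_width: 0.399
gripper_force: 30.0
```

Emit:
play_rows([
  {"ax": 0, "ay": 0, "az": 0, "dx": 0, "dy": 0, "dz": 20, "claw": 20},
  {"ax": 0, "ay": 0, "az": 0, "dx": 0, "dy": 0, "dz": 25, "claw": 20},
  {"ax": 0, "ay": 0, "az": 0, "dx": 0, "dy": 0, "dz": 25, "claw": 20},
  {"ax": 0, "ay": 0, "az": 0, "dx": 0, "dy": 0, "dz": 20, "claw": 20},
  {"ax": 0, "ay": 0, "az": 0, "dx": 0, "dy": 0, "dz": 10, "claw": 20},
  {"ax": 0, "ay": 0, "az": 0, "dx": 0, "dy": 0, "dz": 5, "claw": 20},
  {"ax": 0, "ay": 0, "az": 0, "dx": 0, "dy": 0, "dz": 2, "claw": 20},
  {"ax": 0, "ay": 0, "az": 0, "dx": 0, "dy": 0, "dz": 1, "claw": 20},
  {"ax": 0, "ay": 0, "az": 0, "dx": 0, "dy": 0, "dz": 0, "claw": 20},
])

```text
time_s: 9.25
tcp_pos: [0.4779, 0.3569, 0.0544]
ee_rot: [[-1.0, 0.01, 0.001], [0.01, 1.0, 0.001], [-0.001, 0.001, -1.0]]
wrist_force: [0.2, 0.9, -1.3]
gripper_width: 0.405
gripper_force: 30.0
```

Emit:
play_rows([
  {"ax": 0, "ay": 0, "az": 0, "dx": 0, "dy": 0, "dz": 1, "claw": 20},
  {"ax": 0, "ay": 0, "az": 0, "dx": 0, "dy": 0, "dz": 1, "claw": 20},
  {"ax": 0, "ay": 0, "az": 0, "dx": 0, "dy": 0, "dz": 1, "claw": 20},
  {"ax": 0, "ay": 0, "az": 0, "dx": 0, "dy": 0, "dz": 0, "claw": 20},
  {"ax": 0, "ay": 0, "az": 0, "dx": 0, "dy": 0, "dz": 0, "claw": 75},
  {"ax": 0, "ay": 0, "az": 0, "dx": 0, "dy": 0, "dz": 0, "claw": 75},
  {"ax": 0, "ay": 0, "az": 0, "dx": 0, "dy": 0, "dz": 0, "claw": 75},
  {"ax": 0, "ay": 0, "az": 0, "dx": 0, "dy": 0, "dz": 0, "claw": 75},
  {"ax": 0, "ay": 0, "az": 0, "dx": 0, "dy": 0, "dz": -20, "claw": 75},
  {"ax": 0, "ay": 0, "az": 0, "dx": 0, "dy": 0, "dz": -30, "claw": 75},
  {"ax": 0, "ay": 0, "az": 0, "dx": 0, "dy": 0, "dz": -40, "claw": 75},
  {"ax": 0, "ay": 0, "az": 0, "dx": 0, "dy": 0, "dz": -40, "claw": 75},
  {"ax": 0, "ay": 0, "az": 0, "dx": 0, "dy": 0, "dz": -40, "claw": 75},
])

```text
time_s: 10.55
tcp_pos: [0.4774, 0.3564, 0.2221]
ee_rot: [[-1.0, 0.01, -0.0], [0.01, 1.0, -0.0], [0.0, -0.0, -1.0]]
wrist_force: [0.9, 0.4, 0.1]
gripper_width: 0.856
gripper_force: 0.0
```

```bash
python3 - <<'E'
from h import *
c=capture("scene"); cv2.imwrite("pics/s2.png",cv2.resize(c["frame"][120:320,300:600],None,fx=2,fy=2))
E
```

```text
(no output)
```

View pics/s2.png

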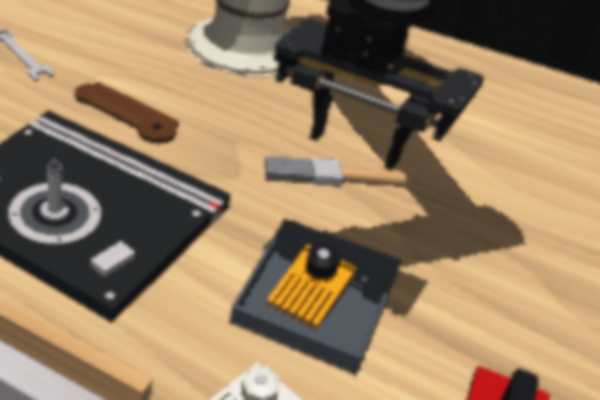

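The featherboard lies in the tray, knob up at crop (322,262). Next is the thick collar.

Emit:
play_rows([
  {"ax": 0, "ay": 0, "az": 0, "dx": -5, "dy": -40, "dz": 0, "claw": 60},
  {"ax": 0, "ay": 0, "az": 0, "dx": -5, "dy": -40, "dz": 0, "claw": 60},
  {"ax": 0, "ay": 0, "az": 0, "dx": -5, "dy": -40, "dz": 0, "claw": 60},
  {"ax": 0, "ay": 0, "az": 0, "dx": -5, "dy": -40, "dz": 0, "claw": 60},
  {"ax": 0, "ay": 0, "az": 0, "dx": -5, "dy": -40, "dz": 0, "claw": 60},
  {"ax": 0, "ay": 0, "az": 0, "dx": -5, "dy": -40, "dz": 0, "claw": 60},
  {"ax": 0, "ay": 0, "az": 0, "dx": -5, "dy": -40, "dz": 0, "claw": 60},
  {"ax": 0, "ay": 0, "az": 0, "dx": -5, "dy": -40, "dz": 0, "claw": 60},
  {"ax": 0, "ay": 0, "az": 0, "dx": -5, "dy": -40, "dz": 0, "claw": 60},
  {"ax": 0, "ay": 0, "az": 0, "dx": -5, "dy": -40, "dz": 0, "claw": 60},
  {"ax": 0, "ay": 0, "az": 0, "dx": -5, "dy": -40, "dz": 0, "claw": 60},
  {"ax": 0, "ay": 0, "az": 0, "dx": -5, "dy": -40, "dz": 0, "claw": 60},
  {"ax": 0, "ay": 0, "az": 0, "dx": -5, "dy": -40, "dz": 0, "claw": 60},
  {"ax": 0, "ay": 0, "az": 0, "dx": -5, "dy": -40, "dz": 0, "claw": 60},
  {"ax": 0, "ay": 0, "az": 0, "dx": -5, "dy": -40, "dz": 0, "claw": 60},
  {"ax": 0, "ay": 0, "az": 0, "dx": -5, "dy": -40, "dz": 0, "claw": 60},
  {"ax": 0, "ay": 0, "az": 0, "dx": -2, "dy": -18, "dz": 0, "claw": 60},
  {"ax": 0, "ay": 0, "az": 0, "dx": 0, "dy": 0, "dz": 0, "claw": 60},
  {"ax": 0, "ay": 0, "az": 0, "dx": 0, "dy": 0, "dz": 0, "claw": 60},
])

```text
time_s: 12.5
tcp_pos: [0.5527, -0.302, 0.22]
ee_rot: [[-1.0, 0.011, -0.001], [0.011, 1.0, 0.001], [0.001, 0.001, -1.0]]
wrist_force: [-0.1, -0.3, -0.0]
gripper_width: 0.69
gripper_force: 0.0
```

Emit:
play_rows([
  {"ax": 0, "ay": 0, "az": 0, "dx": 0, "dy": 0, "dz": 30, "claw": 60},
  {"ax": 0, "ay": 0, "az": 0, "dx": 0, "dy": 0, "dz": 40, "claw": 60},
  {"ax": 0, "ay": 0, "az": 0, "dx": 0, "dy": 0, "dz": 40, "claw": 60},
  {"ax": 0, "ay": 0, "az": 0, "dx": 0, "dy": 0, "dz": 30, "claw": 60},
  {"ax": 0, "ay": 0, "az": 0, "dx": 0, "dy": 0, "dz": 20, "claw": 60},
  {"ax": 0, "ay": 0, "az": 0, "dx": 0, "dy": 0, "dz": 0, "claw": 60},
  {"ax": 0, "ay": 0, "az": 0, "dx": 0, "dy": 0, "dz": 0, "claw": 60},
])

```text
time_s: 13.2
tcp_pos: [0.5537, -0.3013, 0.0613]
ee_rot: [[-1.0, 0.008, 0.0], [0.008, 1.0, -0.001], [-0.0, -0.0, -1.0]]
wrist_force: [0.7, -0.9, 0.7]
gripper_width: 0.69
gripper_force: 0.0
```

Emit:
play_rows([
  {"ax": 0, "ay": 0, "az": 0, "dx": 0, "dy": 0, "dz": 20, "claw": 60},
  {"ax": 0, "ay": 0, "az": 0, "dx": 0, "dy": 0, "dz": 10, "claw": 60},
  {"ax": 0, "ay": 0, "az": 0, "dx": 0, "dy": 0, "dz": 3, "claw": 60},
  {"ax": 0, "ay": 0, "az": 0, "dx": 0, "dy": 0, "dz": 0, "claw": 30},
  {"ax": 0, "ay": 0, "az": 0, "dx": 0, "dy": 0, "dz": 0, "claw": 30},
  {"ax": 0, "ay": 0, "az": 0, "dx": 0, "dy": 0, "dz": 0, "claw": 30},
  {"ax": 0, "ay": 0, "az": 0, "dx": 0, "dy": 0, "dz": 0, "claw": 30},
  {"ax": 0, "ay": 0, "az": 0, "dx": 0, "dy": 0, "dz": 0, "claw": 30},
])

```text
time_s: 14.0
tcp_pos: [0.5536, -0.3026, 0.0284]
ee_rot: [[-1.0, 0.01, 0.001], [0.01, 1.0, -0.001], [-0.001, -0.001, -1.0]]
wrist_force: [-0.6, -0.6, 2.9]
gripper_width: 0.442
gripper_force: 30.0
```

Emit:
play_rows([
  {"ax": 0, "ay": 0, "az": 0, "dx": 0, "dy": 0, "dz": 0, "claw": 60},
  {"ax": 0, "ay": 0, "az": 0, "dx": 0, "dy": 0, "dz": 0, "claw": 60},
  {"ax": 0, "ay": 0, "az": 0, "dx": 0, "dy": 0, "dz": 0, "claw": 60},
  {"ax": 0, "ay": 0, "az": 7.5, "dx": 0, "dy": 0, "dz": 0, "claw": 60},
  {"ax": 0, "ay": 0, "az": 7.5, "dx": 0, "dy": 0, "dz": 0, "claw": 60},
  {"ax": 0, "ay": 0, "az": 7.5, "dx": 0, "dy": 0, "dz": 0, "claw": 60},
  {"ax": 0, "ay": 0, "az": 7.5, "dx": 0, "dy": 0, "dz": 0, "claw": 60},
  {"ax": 0, "ay": 0, "az": 7.5, "dx": 0, "dy": 0, "dz": 0, "claw": 60},
  {"ax": 0, "ay": 0, "az": 7.5, "dx": 0, "dy": 0, "dz": 0, "claw": 60},
  {"ax": 0, "ay": 0, "az": 7.5, "dx": 0, "dy": 0, "dz": 0, "claw": 60},
  {"ax": 0, "ay": 0, "az": 7.5, "dx": 0, "dy": 0, "dz": 0, "claw": 60},
  {"ax": 0, "ay": 0, "az": 7.5, "dx": 0, "dy": 0, "dz": 0, "claw": 60},
  {"ax": 0, "ay": 0, "az": 7.5, "dx": 0, "dy": 0, "dz": 0, "claw": 60},
  {"ax": 0, "ay": 0, "az": 7.5, "dx": 0, "dy": 0, "dz": 0, "claw": 60},
  {"ax": 0, "ay": 0, "az": 7.5, "dx": 0, "dy": 0, "dz": 0, "claw": 60},
  {"ax": 0, "ay": 0, "az": 0, "dx": 0, "dy": 0, "dz": 0, "claw": 30},
  {"ax": 0, "ay": 0, "az": 0, "dx": 0, "dy": 0, "dz": 0, "claw": 30},
  {"ax": 0, "ay": 0, "az": 0, "dx": 0, "dy": 0, "dz": 0, "claw": 30},
  {"ax": 0, "ay": 0, "az": 0, "dx": 0, "dy": 0, "dz": 0, "claw": 30},
  {"ax": 0, "ay": 0, "az": 0, "dx": 0, "dy": 0, "dz": 0, "claw": 30},
])

```text
time_s: 16.0
tcp_pos: [0.553, -0.3022, 0.0275]
ee_rot: [[0.009, 1.0, -0.0], [1.0, -0.009, 0.0], [0.0, -0.0, -1.0]]
wrist_force: [0.3, 0.7, -0.5]
gripper_width: 0.442
gripper_force: 30.0
```

Emit:
play_rows([
  {"ax": 0, "ay": 0, "az": 0, "dx": 0, "dy": 0, "dz": -12, "claw": 30},
  {"ax": 0, "ay": 0, "az": 0, "dx": 0, "dy": 0, "dz": -30, "claw": 30},
  {"ax": 0, "ay": 0, "az": 0, "dx": 0, "dy": 0, "dz": -40, "claw": 30},
  {"ax": 0, "ay": 0, "az": 0, "dx": 0, "dy": 0, "dz": -40, "claw": 30},
  {"ax": 0, "ay": 0, "az": 0, "dx": 0, "dy": 0, "dz": -20, "claw": 30},
  {"ax": 0, "ay": 0, "az": 0, "dx": 30, "dy": 4, "dz": 0, "claw": 30},
  {"ax": 0, "ay": 0, "az": 0, "dx": 30, "dy": 4, "dz": 0, "claw": 30},
  {"ax": 0, "ay": 0, "az": 0, "dx": 30, "dy": 4, "dz": 0, "claw": 30},
  {"ax": 0, "ay": 0, "az": 0, "dx": 30, "dy": 4, "dz": 0, "claw": 30},
  {"ax": 0, "ay": 0, "az": 0, "dx": 30, "dy": 4, "dz": 0, "claw": 30},
  {"ax": 0, "ay": 0, "az": 0, "dx": 30, "dy": 4, "dz": 0, "claw": 30},
  {"ax": 0, "ay": 0, "az": 0, "dx": 30, "dy": 4, "dz": 0, "claw": 30},
  {"ax": 0, "ay": 0, "az": 0, "dx": 30, "dy": 4, "dz": 0, "claw": 30},
  {"ax": 0, "ay": 0, "az": 0, "dx": 30, "dy": 4, "dz": 0, "claw": 30},
  {"ax": 0, "ay": 0, "az": 0, "dx": 30, "dy": 2, "dz": 0, "claw": 30},
  {"ax": 0, "ay": 0, "az": 0, "dx": 20, "dy": -1, "dz": 0, "claw": 30},
  {"ax": 0, "ay": 0, "az": 0, "dx": 18, "dy": -1, "dz": 0, "claw": 30},
  {"ax": 0, "ay": 0, "az": 0, "dx": 0, "dy": 0, "dz": 0, "claw": 30},
  {"ax": 0, "ay": 0, "az": 0, "dx": 0, "dy": 0, "dz": 0, "claw": 30},
])

```text
time_s: 17.9
tcp_pos: [0.5804, -0.0401, 0.1733]
ee_rot: [[-0.113, 0.994, -0.0], [0.985, 0.112, 0.13], [0.129, 0.015, -0.992]]
wrist_force: [-0.2, 0.3, -2.6]
gripper_width: 0.443
gripper_force: 30.0
```

```bash
python3 - <<'E'
from h import *
c=capture("scene"); cv2.imwrite("pics/s3.png",cv2.resize(c["frame"][120:260,260:400],None,fx=4,fy=4))
print([sense()["tcp_pos"].round(4).tolist() for _ in range(1)])
E
```

```text
[[0.5805, -0.0403, 0.1733]]
```

View pics/s3.png

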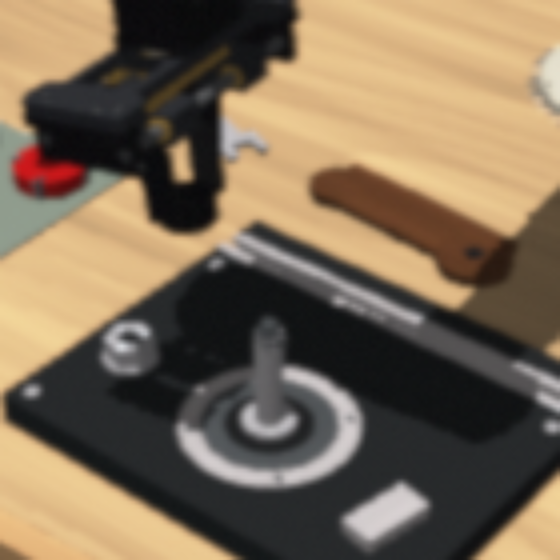

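```bash
python3 - <<'E'
from h import *
s=sense(); print(s["joints"],s["ee_rot"])
E
```

```text
[   7.97882985   21.33416761   -7.41506221   -8.47848564  -60.48571285
 -177.4063015 ] [[-1.12144951e-01  9.93691857e-01 -5.65440411e-05]
 [ 9.85316866e-01  1.11207148e-01  1.29551707e-01]
 [ 1.28740764e-01  1.44728560e-02 -9.91572666e-01]]
```

Joint 6 reached its range limit, so the tool tilted. I'll turn it back the other way, to closing along world y, while it is in free air.

```bash
cat >> h.py <<'E'
from scipy.spatial.transform import Rotation as Ro
def turn(yaw):  # rotvec (deg, tool axes) to level tool with its y axis at yaw
    a=np.radians(yaw); y=np.array([np.cos(a),np.sin(a),0]); z=np.array([0,0,-1.]); x=np.cross(y,z)
    return Ro.from_matrix(np.array(sense()["ee_rot"]).T@np.c_[x,y,z]).as_rotvec(degrees=True)
def shift(p): # world target -> tool-axes mm
    s=sense(); return np.array(s["ee_rot"]).T@(np.array(p)-s["tcp_pos"])*1e3
E
python3 -c "
from h import *
print(turn(90),turn(90)/12)"
```

```text
[  6.07201985  -5.43004469 -83.43424216] [ 0.50600165 -0.45250372 -6.95285351]
```

Emit:
play_rows([
  {"ax": 0.5, "ay": -0.45, "az": -6.95, "dx": 0, "dy": 0, "dz": 0, "claw": 30},
  {"ax": 0.5, "ay": -0.45, "az": -6.95, "dx": 0, "dy": 0, "dz": 0, "claw": 30},
  {"ax": 0.5, "ay": -0.45, "az": -6.95, "dx": 0, "dy": 0, "dz": 0, "claw": 30},
  {"ax": 0.5, "ay": -0.45, "az": -6.95, "dx": 0, "dy": 0, "dz": 0, "claw": 30},
  {"ax": 0.5, "ay": -0.45, "az": -6.95, "dx": 0, "dy": 0, "dz": 0, "claw": 30},
  {"ax": 0.5, "ay": -0.45, "az": -6.95, "dx": 0, "dy": 0, "dz": 0, "claw": 30},
  {"ax": 0.5, "ay": -0.45, "az": -6.95, "dx": 0, "dy": 0, "dz": 0, "claw": 30},
  {"ax": 0.5, "ay": -0.45, "az": -6.95, "dx": 0, "dy": 0, "dz": 0, "claw": 30},
  {"ax": 0.5, "ay": -0.45, "az": -6.95, "dx": 0, "dy": 0, "dz": 0, "claw": 30},
  {"ax": 0.5, "ay": -0.45, "az": -6.95, "dx": 0, "dy": 0, "dz": 0, "claw": 30},
  {"ax": 0.5, "ay": -0.45, "az": -6.95, "dx": 0, "dy": 0, "dz": 0, "claw": 30},
  {"ax": 0.5, "ay": -0.45, "az": -6.95, "dx": 0, "dy": 0, "dz": 0, "claw": 30},
  {"ax": 0, "ay": 0, "az": 0, "dx": 0, "dy": 0, "dz": 0, "claw": 30},
  {"ax": 0, "ay": 0, "az": 0, "dx": 0, "dy": 0, "dz": 0, "claw": 30},
])

```text
time_s: 19.35
tcp_pos: [0.5805, -0.0404, 0.1731]
ee_rot: [[-1.0, 0.004, 0.0], [0.004, 1.0, 0.002], [-0.0, 0.002, -1.0]]
wrist_force: [0.2, -0.1, -1.5]
gripper_width: 0.445
gripper_force: 30.0
```

```bash
python3 -c "
from h import *
print(turn(90),shift([.592,.036,.16]),sense()['tcp_pos'],sense()['joints'])"
```

```text
[ 0.08979637  0.00233847 -0.2060887 ] [-11.24361999  76.44451685  13.26483281] [ 0.58048091 -0.04042427  0.17314458] [  11.91031942   20.88344482  -10.95979606   -0.1028409   -58.13582303
 -102.06213363]
```

Emit:
play_rows([
  {"ax": 0, "ay": 0, "az": 0, "dx": -2, "dy": 15, "dz": 0, "claw": 30},
  {"ax": 0, "ay": 0, "az": 0, "dx": -3, "dy": 20, "dz": 0, "claw": 30},
  {"ax": 0, "ay": 0, "az": 0, "dx": -3, "dy": 20, "dz": 0, "claw": 30},
  {"ax": 0, "ay": 0, "az": 0, "dx": -3, "dy": 15, "dz": 5, "claw": 30},
  {"ax": 0, "ay": 0, "az": 0, "dx": 0, "dy": 6, "dz": 8, "claw": 30},
  {"ax": 0, "ay": 0, "az": 0, "dx": 0, "dy": 0, "dz": 0, "claw": 30},
  {"ax": 0, "ay": 0, "az": 0, "dx": 0, "dy": 0, "dz": 0, "claw": 30},
])

```text
time_s: 20.05
tcp_pos: [0.5911, 0.0357, 0.1596]
ee_rot: [[-1.0, 0.001, -0.001], [0.001, 1.0, 0.001], [0.001, 0.001, -1.0]]
wrist_force: [0.2, -0.5, -1.1]
gripper_width: 0.446
gripper_force: 30.0
```

```bash
python3 - <<'E'
from h import *
c=capture("scene"); cv2.imwrite("pics/s4.png",cv2.resize(c["frame"][140:240,280:400],None,fx=5,fy=5,interpolation=cv2.INTER_CUBIC))
print(sense()["tcp_pos"])
# project points: collar rim circle & predicted spindle tip
R=np.array(c["rotation"]);o=np.array(c["xyz"])
def proj(p):
    q=R.T@(np.array(p)-o); x,y=q[:2]/q[2]; s=1+c["k1"]*(x*x+y*y); return np.array([c["cx"]+c["fx"]*x*s,c["cy"]+c["fy"]*y*s]).round(1)
print("spindle axis tip/seat",proj([.592,.036,.109]),proj([.592,.036,.031]),"collar bottom centre",proj(sense()["tcp_pos"]-[0,0,.0255]))
E
```

```text
[0.59141463 0.03549871 0.16008257]
spindle axis tip/seat [327.  200.5] [327.  224.2] collar bottom centre [326.9 192.1]
```

View pics/s4.png

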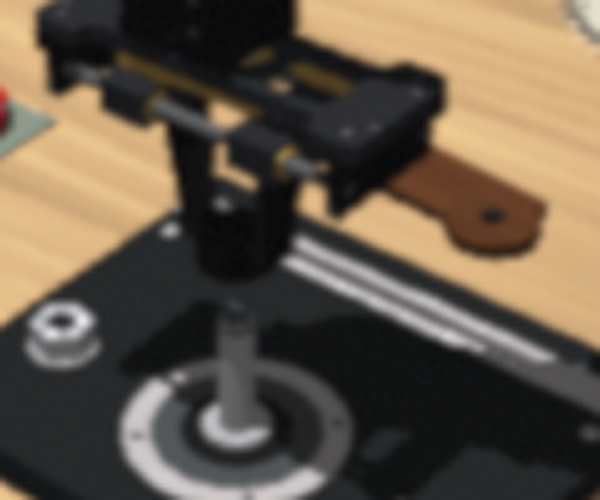

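Alignment looks good: the spindle axis is at column 327.2 (predicted 327.0) and the collar centre is about 327.8. I'll lower it.

Emit:
play_rows([
  {"ax": 0, "ay": 0, "az": 0, "dx": 0, "dy": 0, "dz": 8, "claw": 30},
  {"ax": 0, "ay": 0, "az": 0, "dx": 0, "dy": 0, "dz": 8, "claw": 30},
  {"ax": 0, "ay": 0, "az": 0, "dx": 0, "dy": 0, "dz": 6, "claw": 30},
  {"ax": 0, "ay": 0, "az": 0, "dx": 0, "dy": 0, "dz": 4, "claw": 30},
  {"ax": 0, "ay": 0, "az": 0, "dx": 0, "dy": 0, "dz": 4, "claw": 30},
  {"ax": 0, "ay": 0, "az": 0, "dx": 0, "dy": 0, "dz": 4, "claw": 30},
  {"ax": 0, "ay": 0, "az": 0, "dx": 0, "dy": 0, "dz": 4, "claw": 30},
  {"ax": 0, "ay": 0, "az": 0, "dx": 0, "dy": 0, "dz": 4, "claw": 30},
  {"ax": 0, "ay": 0, "az": 0, "dx": 0, "dy": 0, "dz": 0, "claw": 30},
])

```text
time_s: 21.0
tcp_pos: [0.5912, 0.036, 0.1176]
ee_rot: [[-1.0, 0.0, -0.001], [0.0, 1.0, 0.001], [0.001, 0.001, -1.0]]
wrist_force: [-0.4, -0.3, -1.0]
gripper_width: 0.443
gripper_force: 30.0
```

Emit:
play_rows([
  {"ax": 0, "ay": 0, "az": 0, "dx": 0, "dy": 0, "dz": 4, "claw": 30},
  {"ax": 0, "ay": 0, "az": 0, "dx": 0, "dy": 0, "dz": 5, "claw": 30},
  {"ax": 0, "ay": 0, "az": 0, "dx": 0, "dy": 0, "dz": 5, "claw": 30},
  {"ax": 0, "ay": 0, "az": 0, "dx": 0, "dy": 0, "dz": 6, "claw": 30},
  {"ax": 0, "ay": 0, "az": 0, "dx": 0, "dy": 0, "dz": 6, "claw": 30},
  {"ax": 0, "ay": 0, "az": 0, "dx": 0, "dy": 0, "dz": 6, "claw": 30},
  {"ax": 0, "ay": 0, "az": 0, "dx": 0, "dy": 0, "dz": 6, "claw": 30},
  {"ax": 0, "ay": 0, "az": 0, "dx": 0, "dy": 0, "dz": 6, "claw": 30},
  {"ax": 0, "ay": 0, "az": 0, "dx": 0, "dy": 0, "dz": 6, "claw": 30},
  {"ax": 0, "ay": 0, "az": 0, "dx": 0, "dy": 0, "dz": 0, "claw": 30},
])

```text
time_s: 22.0
tcp_pos: [0.5909, 0.036, 0.0672]
ee_rot: [[-1.0, 0.001, -0.002], [0.001, 1.0, 0.001], [0.002, 0.001, -1.0]]
wrist_force: [0.8, 0.3, -1.2]
gripper_width: 0.443
gripper_force: 30.0
```

Emit:
play_rows([
  {"ax": 0, "ay": 0, "az": 0, "dx": 0, "dy": 0, "dz": 3, "claw": 30},
  {"ax": 0, "ay": 0, "az": 0, "dx": 0, "dy": 0, "dz": 3, "claw": 30},
  {"ax": 0, "ay": 0, "az": 0, "dx": 0, "dy": 0, "dz": 2, "claw": 30},
  {"ax": 0, "ay": 0, "az": 0, "dx": 0, "dy": 0, "dz": 1, "claw": 30},
  {"ax": 0, "ay": 0, "az": 0, "dx": 0, "dy": 0, "dz": 0.5, "claw": 30},
  {"ax": 0, "ay": 0, "az": 0, "dx": 0, "dy": 0, "dz": 0.5, "claw": 30},
  {"ax": 0, "ay": 0, "az": 0, "dx": 0, "dy": 0, "dz": 0, "claw": 30},
])

```text
time_s: 22.7
tcp_pos: [0.5916, 0.0362, 0.0583]
ee_rot: [[-1.0, 0.0, 0.0], [0.0, 1.0, 0.001], [-0.0, 0.001, -1.0]]
wrist_force: [0.1, 0.5, -1.3]
gripper_width: 0.445
gripper_force: 30.0
```

Emit:
play_rows([
  {"ax": 0, "ay": 0, "az": 0, "dx": 0, "dy": 0, "dz": 1, "claw": 30},
  {"ax": 0, "ay": 0, "az": 0, "dx": 0, "dy": 0, "dz": 0.5, "claw": 30},
  {"ax": 0, "ay": 0, "az": 0, "dx": 0, "dy": 0, "dz": 0, "claw": 30},
  {"ax": 0, "ay": 0, "az": 0, "dx": 0, "dy": 0, "dz": 0, "claw": 60},
  {"ax": 0, "ay": 0, "az": 0, "dx": 0, "dy": 0, "dz": 0, "claw": 60},
  {"ax": 0, "ay": 0, "az": 0, "dx": 0, "dy": 0, "dz": 0, "claw": 60},
])

```text
time_s: 23.3
tcp_pos: [0.5919, 0.0362, 0.0571]
ee_rot: [[-1.0, 0.0, 0.001], [0.0, 1.0, 0.002], [-0.001, 0.002, -1.0]]
wrist_force: [-0.8, -0.2, 0.3]
gripper_width: 0.623
gripper_force: 0.0
```

Emit:
play_rows([
  {"ax": 0, "ay": 0, "az": 0, "dx": 0, "dy": 0, "dz": -10, "claw": 60},
  {"ax": 0, "ay": 0, "az": 0, "dx": 0, "dy": 0, "dz": -30, "claw": 60},
  {"ax": 0, "ay": 0, "az": 0, "dx": 0, "dy": 0, "dz": -40, "claw": 60},
  {"ax": 0, "ay": 0, "az": 0, "dx": 0, "dy": 0, "dz": -40, "claw": 60},
  {"ax": 0, "ay": 0, "az": 0, "dx": 0, "dy": 0, "dz": -40, "claw": 80},
  {"ax": 0, "ay": 0, "az": 0, "dx": 14, "dy": -34, "dz": 0, "claw": 80},
  {"ax": 0, "ay": 0, "az": 0, "dx": 14, "dy": -34, "dz": 0, "claw": 80},
  {"ax": 0, "ay": 0, "az": 0, "dx": 15, "dy": -35, "dz": 0, "claw": 80},
  {"ax": 0, "ay": 0, "az": 0, "dx": 15, "dy": -35, "dz": 0, "claw": 80},
  {"ax": 0, "ay": 0, "az": 0, "dx": 15, "dy": -35, "dz": 0, "claw": 80},
  {"ax": 0, "ay": 0, "az": 0, "dx": 15, "dy": -35, "dz": 0, "claw": 80},
  {"ax": 0, "ay": 0, "az": 0, "dx": 15, "dy": -35, "dz": 0, "claw": 80},
  {"ax": 0, "ay": 0, "az": 0, "dx": 15, "dy": -35, "dz": 0, "claw": 80},
  {"ax": 0, "ay": 0, "az": 0, "dx": 15, "dy": -35, "dz": 0, "claw": 80},
  {"ax": 0, "ay": 0, "az": 0, "dx": 15, "dy": -32, "dz": 0, "claw": 80},
  {"ax": 0, "ay": 0, "az": 0, "dx": 0, "dy": 0, "dz": 0, "claw": 80},
  {"ax": 0, "ay": 0, "az": 0, "dx": 0, "dy": 0, "dz": 0, "claw": 80},
])

```text
time_s: 25.0
tcp_pos: [0.443, -0.3097, 0.2169]
ee_rot: [[-1.0, 0.002, 0.001], [0.002, 1.0, 0.001], [-0.001, 0.001, -1.0]]
wrist_force: [-0.2, -0.3, -0.1]
gripper_width: 0.919
gripper_force: 0.0
```

```bash
python3 - <<'E'
from m import *
c=capture("scene"); o,d,P=cloud(c)
cv2.imwrite("pics/s5.png",cv2.resize(c["frame"][180:250,290:370],None,fx=6,fy=6,interpolation=cv2.INTER_CUBIC))
m=np.zeros(P.shape[:2],bool); m[195:240,305:350]=1; m&=c["range_z"]>0
q=P[m&(P[...,2]>.046)&(P[...,2]<.054)]; print("collar top",len(q),q.mean(0) if len(q) else "")
print(turn(90),shift([.4438,-.3091,.06]),sense()["tcp_pos"])
E
```

```text
collar top 99 [0.59710346 0.04009786 0.05028394]
[ 0.07205389  0.06405708 -0.04614823] [ -0.19918856  -0.29187691 156.82870455] [ 0.44342563 -0.30900512  0.21682863]
```

View pics/s5.png

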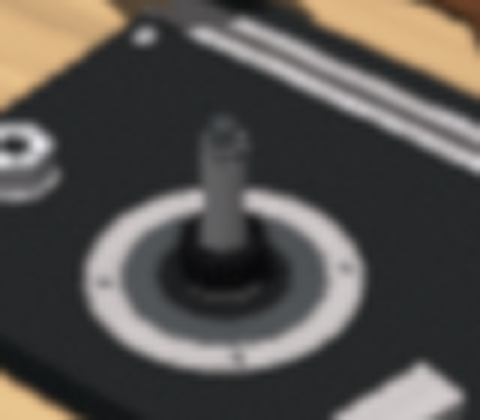

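The collar is seated: its top measures z 0.050 against an expected 0.051. The cutter head is next.

Emit:
play_rows([
  {"ax": 0, "ay": 0, "az": 0, "dx": 0, "dy": 0, "dz": 40, "claw": 80},
  {"ax": 0, "ay": 0, "az": 0, "dx": 0, "dy": 0, "dz": 40, "claw": 80},
  {"ax": 0, "ay": 0, "az": 0, "dx": 0, "dy": 0, "dz": 40, "claw": 80},
  {"ax": 0, "ay": 0, "az": 0, "dx": 0, "dy": 0, "dz": 35, "claw": 80},
  {"ax": 0, "ay": 0, "az": 0, "dx": 0, "dy": 0, "dz": 20, "claw": 80},
  {"ax": 0, "ay": 0, "az": 0, "dx": 0, "dy": 0, "dz": 12, "claw": 80},
  {"ax": 0, "ay": 0, "az": 0, "dx": 0, "dy": 0, "dz": 7, "claw": 80},
  {"ax": 0, "ay": 0, "az": 0, "dx": 0, "dy": 0, "dz": 0, "claw": 50},
  {"ax": 0, "ay": 0, "az": 0, "dx": 0, "dy": 0, "dz": 0, "claw": 50},
  {"ax": 0, "ay": 0, "az": 0, "dx": 0, "dy": 0, "dz": 0, "claw": 50},
  {"ax": 0, "ay": 0, "az": 0, "dx": 0, "dy": 0, "dz": 0, "claw": 50},
])

```text
time_s: 26.15
tcp_pos: [0.4444, -0.309, 0.0235]
ee_rot: [[-1.0, 0.0, 0.003], [0.0, 1.0, 0.001], [-0.003, 0.001, -1.0]]
wrist_force: [0.8, 0.8, 2.5]
gripper_width: 0.705
gripper_force: 30.0
```

Emit:
play_rows([
  {"ax": 0, "ay": 0, "az": 0, "dx": 0, "dy": 0, "dz": 0, "claw": 80},
  {"ax": 0, "ay": 0, "az": 0, "dx": 0, "dy": 0, "dz": 0, "claw": 80},
  {"ax": 0, "ay": 0, "az": 0, "dx": 0, "dy": 0, "dz": 0, "claw": 80},
  {"ax": 0, "ay": 0, "az": -7.5, "dx": 0, "dy": 0, "dz": 0, "claw": 80},
  {"ax": 0, "ay": 0, "az": -7.5, "dx": 0, "dy": 0, "dz": 0, "claw": 80},
  {"ax": 0, "ay": 0, "az": -7.5, "dx": 0, "dy": 0, "dz": 0, "claw": 80},
  {"ax": 0, "ay": 0, "az": -7.5, "dx": 0, "dy": 0, "dz": 0, "claw": 80},
  {"ax": 0, "ay": 0, "az": -7.5, "dx": 0, "dy": 0, "dz": 0, "claw": 80},
  {"ax": 0, "ay": 0, "az": -7.5, "dx": 0, "dy": 0, "dz": 0, "claw": 80},
  {"ax": 0, "ay": 0, "az": -7.5, "dx": 0, "dy": 0, "dz": 0, "claw": 80},
  {"ax": 0, "ay": 0, "az": -7.5, "dx": 0, "dy": 0, "dz": 0, "claw": 80},
  {"ax": 0, "ay": 0, "az": -7.5, "dx": 0, "dy": 0, "dz": 0, "claw": 80},
  {"ax": 0, "ay": 0, "az": -7.5, "dx": 0, "dy": 0, "dz": 0, "claw": 80},
  {"ax": 0, "ay": 0, "az": -7.5, "dx": 0, "dy": 0, "dz": 0, "claw": 80},
  {"ax": 0, "ay": 0, "az": -7.5, "dx": 0, "dy": 0, "dz": 0, "claw": 80},
  {"ax": 0, "ay": 0, "az": 0, "dx": 0, "dy": 0, "dz": 0, "claw": 50},
  {"ax": 0, "ay": 0, "az": 0, "dx": 0, "dy": 0, "dz": 0, "claw": 50},
  {"ax": 0, "ay": 0, "az": 0, "dx": 0, "dy": 0, "dz": 0, "claw": 50},
  {"ax": 0, "ay": 0, "az": 0, "dx": 0, "dy": 0, "dz": 0, "claw": 50},
])

```text
time_s: 28.05
tcp_pos: [0.4433, -0.3087, 0.0222]
ee_rot: [[-0.002, -1.0, -0.0], [-1.0, 0.002, 0.002], [-0.002, 0.0, -1.0]]
wrist_force: [0.7, 0.3, -0.3]
gripper_width: 0.693
gripper_force: 30.0
```

```bash
python3 -c "
from h import *
print(turn(180),shift([.592,.036,.17]),sense()['tcp_pos'],sense()['joints'].round(1))"
```

```text
[ 0.00205936  0.09144336 -0.09172318] [-345.17412655 -148.11588853 -147.27942021] [ 0.44332661 -0.30870107  0.0221754 ] [-17.7  28.5 -25.6  -0.1 -35.8  17.7]
```

Emit:
play_rows([
  {"ax": 0, "ay": 0, "az": 0, "dx": 0, "dy": 0, "dz": -15, "claw": 50},
  {"ax": 0, "ay": 0, "az": 0, "dx": 0, "dy": 0, "dz": -35, "claw": 50},
  {"ax": 0, "ay": 0, "az": 0, "dx": 0, "dy": 0, "dz": -40, "claw": 50},
  {"ax": 0, "ay": 0, "az": 0, "dx": 0, "dy": 0, "dz": -40, "claw": 50},
  {"ax": 0, "ay": 0, "az": 0, "dx": 0, "dy": 0, "dz": -18, "claw": 50},
  {"ax": 0, "ay": 0, "az": 0, "dx": -31, "dy": -13.5, "dz": 0, "claw": 50},
  {"ax": 0, "ay": 0, "az": 0, "dx": -31, "dy": -13.5, "dz": 0, "claw": 50},
  {"ax": 0, "ay": 0, "az": 0, "dx": -31, "dy": -13.5, "dz": 0, "claw": 50},
  {"ax": 0, "ay": 0, "az": 0, "dx": -31, "dy": -13.5, "dz": 0, "claw": 50},
  {"ax": 0, "ay": 0, "az": 0, "dx": -31, "dy": -13.5, "dz": 0, "claw": 50},
  {"ax": 0, "ay": 0, "az": 0, "dx": -31, "dy": -13.5, "dz": 0, "claw": 50},
  {"ax": 0, "ay": 0, "az": 0, "dx": -31, "dy": -13.5, "dz": 0, "claw": 50},
  {"ax": 0, "ay": 0, "az": 0, "dx": -31, "dy": -13.5, "dz": 0, "claw": 50},
  {"ax": 0, "ay": 0, "az": 0, "dx": -31, "dy": -13.5, "dz": 0, "claw": 50},
  {"ax": 0, "ay": 0, "az": 0, "dx": -31, "dy": -13.5, "dz": 0, "claw": 50},
  {"ax": 0, "ay": 0, "az": 0, "dx": -31, "dy": -13, "dz": 0, "claw": 50},
  {"ax": 0, "ay": 0, "az": 0, "dx": -4, "dy": 0, "dz": 0, "claw": 50},
  {"ax": 0, "ay": 0, "az": 0, "dx": 0, "dy": 0, "dz": 0, "claw": 50},
  {"ax": 0, "ay": 0, "az": 0, "dx": 0, "dy": 0, "dz": 0, "claw": 50},
])

```text
time_s: 29.95
tcp_pos: [0.5908, 0.0354, 0.1703]
ee_rot: [[-0.001, -1.0, -0.001], [-1.0, 0.001, 0.001], [-0.001, 0.001, -1.0]]
wrist_force: [0.0, -0.4, -1.7]
gripper_width: 0.692
gripper_force: 30.0
```

```bash
python3 -c "
from h import *
print(turn(180),[shift([.592,.036,.14]).round(1) for _ in range(1)],sense()['tcp_pos'],sense()['wrist_force'])
c=capture('scene'); cv2.imwrite('pics/s6.png',cv2.resize(c['frame'][140:240,280:400],None,fx=5,fy=5,interpolation=cv2.INTER_CUBIC))
"
```

```text
[ 0.06756714  0.06543982 -0.0689219 ] [array([-0.6, -1.3, 30.3])] [0.59078361 0.0353531  0.17032992] [ 0.03127225 -0.39563008 -1.73958274]
```

View pics/s6.png

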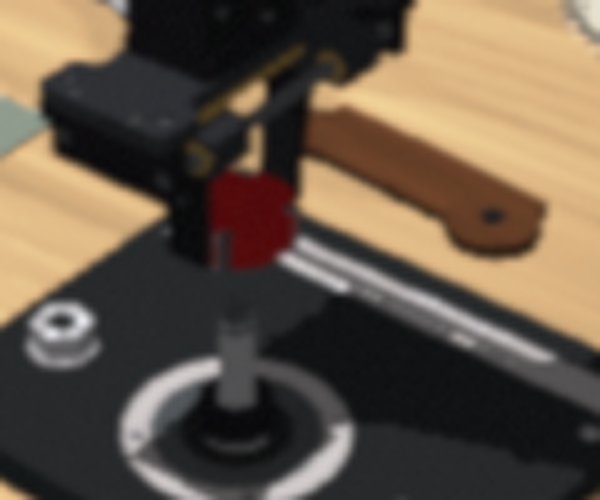

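The cutter head hangs level and centred: its right edge at column 339.6 matches the predicted 339.7. I'll lower it.

Emit:
play_rows([
  {"ax": 0, "ay": 0, "az": 0, "dx": -0.5, "dy": -1, "dz": 10, "claw": 50},
  {"ax": 0, "ay": 0, "az": 0, "dx": 0, "dy": 0, "dz": 10, "claw": 50},
  {"ax": 0, "ay": 0, "az": 0, "dx": 0, "dy": 0, "dz": 10, "claw": 50},
  {"ax": 0, "ay": 0, "az": 0, "dx": 0, "dy": 0, "dz": 7, "claw": 50},
  {"ax": 0, "ay": 0, "az": 0, "dx": 0, "dy": 0, "dz": 4, "claw": 50},
  {"ax": 0, "ay": 0, "az": 0, "dx": 0, "dy": 0, "dz": 4, "claw": 50},
  {"ax": 0, "ay": 0, "az": 0, "dx": 0, "dy": 0, "dz": 4, "claw": 50},
  {"ax": 0, "ay": 0, "az": 0, "dx": 0, "dy": 0, "dz": 4, "claw": 50},
  {"ax": 0, "ay": 0, "az": 0, "dx": 0, "dy": 0, "dz": 4, "claw": 50},
  {"ax": 0, "ay": 0, "az": 0, "dx": 0, "dy": 0, "dz": 4, "claw": 50},
  {"ax": 0, "ay": 0, "az": 0, "dx": 0, "dy": 0, "dz": 0, "claw": 50},
])

```text
time_s: 31.1
tcp_pos: [0.5922, 0.0365, 0.1091]
ee_rot: [[-0.0, -1.0, -0.001], [-1.0, 0.0, 0.001], [-0.001, 0.001, -1.0]]
wrist_force: [-0.5, -0.1, -1.3]
gripper_width: 0.694
gripper_force: 30.0
```

Emit:
play_rows([
  {"ax": 0, "ay": 0, "az": 0, "dx": 0, "dy": 0, "dz": 4, "claw": 50},
  {"ax": 0, "ay": 0, "az": 0, "dx": 0, "dy": 0, "dz": 5, "claw": 50},
  {"ax": 0, "ay": 0, "az": 0, "dx": 0, "dy": 0, "dz": 5, "claw": 50},
  {"ax": 0, "ay": 0, "az": 0, "dx": 0, "dy": 0, "dz": 5, "claw": 50},
  {"ax": 0, "ay": 0, "az": 0, "dx": 0, "dy": 0, "dz": 5, "claw": 50},
  {"ax": 0, "ay": 0, "az": 0, "dx": 0, "dy": 0, "dz": 0, "claw": 50},
])

```text
time_s: 31.7
tcp_pos: [0.592, 0.0365, 0.0848]
ee_rot: [[-0.001, -1.0, -0.002], [-1.0, 0.001, 0.001], [-0.001, 0.002, -1.0]]
wrist_force: [0.8, -0.6, -1.9]
gripper_width: 0.695
gripper_force: 30.0
```

Emit:
play_rows([
  {"ax": 0, "ay": 0, "az": 0, "dx": 0, "dy": 0, "dz": 4, "claw": 50},
  {"ax": 0, "ay": 0, "az": 0, "dx": 0, "dy": 0, "dz": 4, "claw": 50},
  {"ax": 0, "ay": 0, "az": 0, "dx": 0, "dy": 0, "dz": 2.5, "claw": 50},
  {"ax": 0, "ay": 0, "az": 0, "dx": 0, "dy": 0, "dz": 1, "claw": 50},
  {"ax": 0, "ay": 0, "az": 0, "dx": 0, "dy": 0, "dz": 0.5, "claw": 50},
  {"ax": 0, "ay": 0, "az": 0, "dx": 0, "dy": 0, "dz": 0.5, "claw": 50},
  {"ax": 0, "ay": 0, "az": 0, "dx": 0, "dy": 0, "dz": 0.5, "claw": 50},
  {"ax": 0, "ay": 0, "az": 0, "dx": 0, "dy": 0, "dz": 0, "claw": 50},
])

```text
time_s: 32.5
tcp_pos: [0.5926, 0.0366, 0.0729]
ee_rot: [[-0.0, -1.0, 0.0], [-1.0, 0.0, 0.001], [-0.001, -0.0, -1.0]]
wrist_force: [-0.8, 0.8, -1.2]
gripper_width: 0.692
gripper_force: 30.0
```

Emit:
play_rows([
  {"ax": 0, "ay": 0, "az": 0, "dx": 0, "dy": 0, "dz": 1, "claw": 50},
  {"ax": 0, "ay": 0, "az": 0, "dx": 0, "dy": 0, "dz": 0.5, "claw": 50},
  {"ax": 0, "ay": 0, "az": 0, "dx": 0, "dy": 0, "dz": 0.5, "claw": 50},
  {"ax": 0, "ay": 0, "az": 0, "dx": 0, "dy": 0, "dz": 0, "claw": 50},
  {"ax": 0, "ay": 0, "az": 0, "dx": 0, "dy": 0, "dz": 0, "claw": 80},
  {"ax": 0, "ay": 0, "az": 0, "dx": 0, "dy": 0, "dz": 0, "claw": 80},
  {"ax": 0, "ay": 0, "az": 0, "dx": 0, "dy": 0, "dz": 0, "claw": 80},
])

```text
time_s: 33.2
tcp_pos: [0.5929, 0.0367, 0.0712]
ee_rot: [[-0.0, -1.0, 0.001], [-1.0, 0.0, 0.002], [-0.002, -0.001, -1.0]]
wrist_force: [0.3, 0.3, 0.4]
gripper_width: 0.872
gripper_force: 0.0
```

Emit:
play_rows([
  {"ax": 0, "ay": 0, "az": 0, "dx": 0, "dy": 0, "dz": -10, "claw": 80},
  {"ax": 0, "ay": 0, "az": 0, "dx": 0, "dy": 0, "dz": -30, "claw": 80},
  {"ax": 0, "ay": 0, "az": 0, "dx": 0, "dy": 0, "dz": -40, "claw": 80},
  {"ax": 0, "ay": 0, "az": 0, "dx": 0, "dy": 0, "dz": -40, "claw": 80},
  {"ax": 0, "ay": 0, "az": 0, "dx": 37, "dy": 12, "dz": 0, "claw": 75},
  {"ax": 0, "ay": 0, "az": 0, "dx": 37, "dy": 12, "dz": 0, "claw": 75},
  {"ax": 0, "ay": 0, "az": 0, "dx": 37, "dy": 12, "dz": 0, "claw": 75},
  {"ax": 0, "ay": 0, "az": 0, "dx": 37, "dy": 12, "dz": 0, "claw": 75},
  {"ax": 0, "ay": 0, "az": 0, "dx": 37, "dy": 12, "dz": 0, "claw": 75},
  {"ax": 0, "ay": 0, "az": 0, "dx": 37, "dy": 12, "dz": 0, "claw": 75},
  {"ax": 0, "ay": 0, "az": 0, "dx": 37, "dy": 12, "dz": 0, "claw": 75},
  {"ax": 0, "ay": 0, "az": 0, "dx": 37, "dy": 12, "dz": 0, "claw": 75},
  {"ax": 0, "ay": 0, "az": 0, "dx": 37, "dy": 12, "dz": 0, "claw": 75},
  {"ax": 0, "ay": 0, "az": 0, "dx": 37, "dy": 12, "dz": 0, "claw": 75},
  {"ax": 0, "ay": 0, "az": 0, "dx": 37, "dy": 12, "dz": 0, "claw": 75},
  {"ax": 0, "ay": 0, "az": 0, "dx": 37, "dy": 12, "dz": 0, "claw": 75},
  {"ax": 0, "ay": 0, "az": 0, "dx": 2, "dy": 2, "dz": 0, "claw": 75},
  {"ax": 0, "ay": 0, "az": 0, "dx": 0, "dy": 0, "dz": 0, "claw": 75},
  {"ax": 0, "ay": 0, "az": 0, "dx": 0, "dy": 0, "dz": 0, "claw": 75},
])

```text
time_s: 35.1
tcp_pos: [0.4466, -0.4089, 0.1906]
ee_rot: [[0.0, -1.0, 0.001], [-1.0, -0.0, 0.001], [-0.001, -0.001, -1.0]]
wrist_force: [-0.7, 0.0, 0.5]
gripper_width: 0.86
gripper_force: 0.0
```

```bash
python3 - <<'E'
from m import *
c=capture("scene"); o,d,P=cloud(c)
cv2.imwrite("pics/s7.png",cv2.resize(c["frame"][180:250,290:370],None,fx=6,fy=6,interpolation=cv2.INTER_CUBIC))
hsv=cv2.cvtColor(c["frame"],cv2.COLOR_BGR2HSV); H,S,V=[hsv[...,i] for i in range(3)]
m=np.zeros(P.shape[:2],bool); m[195:240,305:350]=1; m&=(c["range_z"]>0)&(S>130)&((H<8)|(H>172))
z=P[m][:,2]; print("red z",len(z),np.percentile(z,[10,50,75,90,98]))
q=P[m&(P[...,2]>.064)]
x=np.c_[q[:,:2],np.ones(len(q))]; print("plane",np.linalg.lstsq(x,q[:,2],rcond=None)[0], q[:,:2].min(0),q[:,:2].max(0))
print(turn(180),shift([.4464,-.4092,.0205]).round(1),sense()["tcp_pos"])
E
```

```text
red z 328 [0.0523013  0.0675422  0.06913455 0.07008238 0.07082884]
plane [-0.00894965 -0.00899763  0.07411241] [0.56228252 0.00543207] [0.62395408 0.06656325]
[-0.0446244   0.07509748  0.04896186] [  0.8   0.5 170.1] [ 0.4468066  -0.40859285  0.19058796]
```

View pics/s7.png

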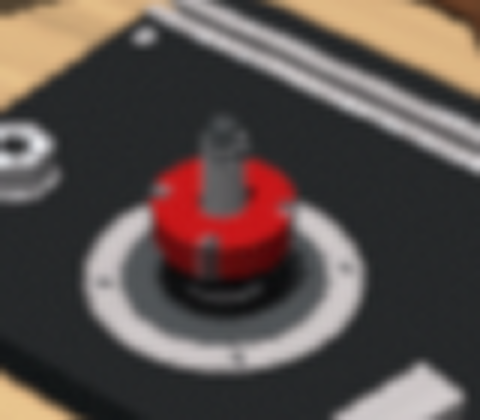

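The cutter head is level and home: its top is at 0.069 as expected. Now the bearing.

Emit:
play_rows([
  {"ax": 0, "ay": 0, "az": 0, "dx": 0.5, "dy": 0.5, "dz": 40, "claw": 75},
  {"ax": 0, "ay": 0, "az": 0, "dx": 0, "dy": 0, "dz": 40, "claw": 75},
  {"ax": 0, "ay": 0, "az": 0, "dx": 0, "dy": 0, "dz": 40, "claw": 75},
  {"ax": 0, "ay": 0, "az": 0, "dx": 0, "dy": 0, "dz": 25, "claw": 75},
  {"ax": 0, "ay": 0, "az": 0, "dx": 0, "dy": 0, "dz": 15, "claw": 75},
  {"ax": 0, "ay": 0, "az": 0, "dx": 0, "dy": 0, "dz": 7, "claw": 75},
  {"ax": 0, "ay": 0, "az": 0, "dx": 0, "dy": 0, "dz": 3, "claw": 75},
  {"ax": 0, "ay": 0, "az": 0, "dx": 0, "dy": 0, "dz": 0, "claw": 40},
  {"ax": 0, "ay": 0, "az": 0, "dx": 0, "dy": 0, "dz": 0, "claw": 40},
  {"ax": 0, "ay": 0, "az": 0, "dx": 0, "dy": 0, "dz": 0, "claw": 40},
  {"ax": 0, "ay": 0, "az": 0, "dx": 0, "dy": 0, "dz": 0, "claw": 40},
])

```text
time_s: 36.25
tcp_pos: [0.4462, -0.41, 0.0209]
ee_rot: [[-0.0, -1.0, 0.001], [-1.0, 0.0, 0.001], [-0.001, -0.001, -1.0]]
wrist_force: [0.6, 1.0, 3.5]
gripper_width: 0.587
gripper_force: 30.2
```

Emit:
play_rows([
  {"ax": 0, "ay": 0, "az": 0, "dx": 0, "dy": 0, "dz": 0, "claw": 75},
  {"ax": 0, "ay": 0, "az": 0, "dx": 0, "dy": 0, "dz": 0, "claw": 75},
  {"ax": 0, "ay": 0, "az": 0, "dx": 0, "dy": 0, "dz": 0, "claw": 75},
  {"ax": 0, "ay": 0, "az": 7.5, "dx": 0, "dy": 0, "dz": 0, "claw": 75},
  {"ax": 0, "ay": 0, "az": 7.5, "dx": 0, "dy": 0, "dz": 0, "claw": 75},
  {"ax": 0, "ay": 0, "az": 7.5, "dx": 0, "dy": 0, "dz": 0, "claw": 75},
  {"ax": 0, "ay": 0, "az": 7.5, "dx": 0, "dy": 0, "dz": 0, "claw": 75},
  {"ax": 0, "ay": 0, "az": 7.5, "dx": 0, "dy": 0, "dz": 0, "claw": 75},
  {"ax": 0, "ay": 0, "az": 7.5, "dx": 0, "dy": 0, "dz": 0, "claw": 75},
  {"ax": 0, "ay": 0, "az": 7.5, "dx": 0, "dy": 0, "dz": 0, "claw": 75},
  {"ax": 0, "ay": 0, "az": 7.5, "dx": 0, "dy": 0, "dz": 0, "claw": 75},
  {"ax": 0, "ay": 0, "az": 7.5, "dx": 0, "dy": 0, "dz": 0, "claw": 75},
  {"ax": 0, "ay": 0, "az": 7.5, "dx": 0, "dy": 0, "dz": 0, "claw": 75},
  {"ax": 0, "ay": 0, "az": 7.5, "dx": 0, "dy": 0, "dz": 0, "claw": 75},
  {"ax": 0, "ay": 0, "az": 7.5, "dx": 0, "dy": 0, "dz": 0, "claw": 75},
  {"ax": 0, "ay": 0, "az": 0, "dx": 0, "dy": 0, "dz": 0, "claw": 40},
  {"ax": 0, "ay": 0, "az": 0, "dx": 0, "dy": 0, "dz": 0, "claw": 40},
  {"ax": 0, "ay": 0, "az": 0, "dx": 0, "dy": 0, "dz": 0, "claw": 40},
  {"ax": 0, "ay": 0, "az": 0, "dx": 0, "dy": 0, "dz": 0, "claw": 40},
])

```text
time_s: 38.15
tcp_pos: [0.4459, -0.4097, 0.0201]
ee_rot: [[-1.0, -0.001, 0.0], [-0.001, 1.0, 0.001], [-0.0, 0.001, -1.0]]
wrist_force: [-0.6, 0.7, 0.3]
gripper_width: 0.586
gripper_force: 30.4
```

```bash
python3 -c "
from h import *
print(turn(90),shift([.592,.036,.17]).round(1),sense()['tcp_pos'],sense()['joints'].round(1))"
```

```text
[0.08449738 0.01487692 0.04079253] [-146.4  445.9 -149.2] [ 0.4459225  -0.4097396   0.02009372] [-27.3  33.3 -16.1  -0.1 -40.7 -62.5]
```

Emit:
play_rows([
  {"ax": 0, "ay": 0, "az": 0, "dx": 0, "dy": 0, "dz": -15, "claw": 40},
  {"ax": 0, "ay": 0, "az": 0, "dx": 0, "dy": 0, "dz": -35, "claw": 40},
  {"ax": 0, "ay": 0, "az": 0, "dx": 0, "dy": 0, "dz": -40, "claw": 40},
  {"ax": 0, "ay": 0, "az": 0, "dx": 0, "dy": 0, "dz": -40, "claw": 40},
  {"ax": 0, "ay": 0, "az": 0, "dx": 0, "dy": 0, "dz": -20, "claw": 40},
  {"ax": 0, "ay": 0, "az": 0, "dx": -12, "dy": 37, "dz": 0, "claw": 40},
  {"ax": 0, "ay": 0, "az": 0, "dx": -12, "dy": 37, "dz": 0, "claw": 40},
  {"ax": 0, "ay": 0, "az": 0, "dx": -12, "dy": 37, "dz": 0, "claw": 40},
  {"ax": 0, "ay": 0, "az": 0, "dx": -12, "dy": 37, "dz": 0, "claw": 40},
  {"ax": 0, "ay": 0, "az": 0, "dx": -12, "dy": 37, "dz": 0, "claw": 40},
  {"ax": 0, "ay": 0, "az": 0, "dx": -12, "dy": 37, "dz": 0, "claw": 40},
  {"ax": 0, "ay": 0, "az": 0, "dx": -12, "dy": 37, "dz": 0, "claw": 40},
  {"ax": 0, "ay": 0, "az": 0, "dx": -12, "dy": 37, "dz": 0, "claw": 40},
  {"ax": 0, "ay": 0, "az": 0, "dx": -12, "dy": 37, "dz": 0, "claw": 40},
  {"ax": 0, "ay": 0, "az": 0, "dx": -12, "dy": 37, "dz": 0, "claw": 40},
  {"ax": 0, "ay": 0, "az": 0, "dx": -12, "dy": 37, "dz": 0, "claw": 40},
  {"ax": 0, "ay": 0, "az": 0, "dx": -12, "dy": 37, "dz": 0, "claw": 40},
  {"ax": 0, "ay": 0, "az": 0, "dx": -2, "dy": 2, "dz": 0, "claw": 40},
  {"ax": 0, "ay": 0, "az": 0, "dx": 0, "dy": 0, "dz": 0, "claw": 40},
  {"ax": 0, "ay": 0, "az": 0, "dx": 0, "dy": 0, "dz": 0, "claw": 40},
])

```text
time_s: 40.15
tcp_pos: [0.5914, 0.0353, 0.1704]
ee_rot: [[-1.0, 0.001, -0.001], [0.001, 1.0, 0.001], [0.001, 0.001, -1.0]]
wrist_force: [-0.4, -0.9, -1.6]
gripper_width: 0.585
gripper_force: 30.0
```

```bash
python3 -c "
from h import *
print(turn(90),shift([.592,.036,.0865]).round(1),sense()['tcp_pos'],sense()['gripper_width'])"
```

```text
[ 0.06777664 -0.05261819 -0.03604308] [-0.6  0.6 83.9] [0.5914294  0.03531998 0.17043703] 0.5854937720509303
```

Emit:
play_rows([
  {"ax": 0, "ay": 0, "az": 0, "dx": -0.5, "dy": 0.5, "dz": 12, "claw": 40},
  {"ax": 0, "ay": 0, "az": 0, "dx": 0, "dy": 0, "dz": 12, "claw": 40},
  {"ax": 0, "ay": 0, "az": 0, "dx": 0, "dy": 0, "dz": 10, "claw": 40},
  {"ax": 0, "ay": 0, "az": 0, "dx": 0, "dy": 0, "dz": 5, "claw": 40},
  {"ax": 0, "ay": 0, "az": 0, "dx": 0, "dy": 0, "dz": 4, "claw": 40},
  {"ax": 0, "ay": 0, "az": 0, "dx": 0, "dy": 0, "dz": 4, "claw": 40},
  {"ax": 0, "ay": 0, "az": 0, "dx": 0, "dy": 0, "dz": 4, "claw": 40},
  {"ax": 0, "ay": 0, "az": 0, "dx": 0, "dy": 0, "dz": 4, "claw": 40},
  {"ax": 0, "ay": 0, "az": 0, "dx": 0, "dy": 0, "dz": 4, "claw": 40},
  {"ax": 0, "ay": 0, "az": 0, "dx": 0, "dy": 0, "dz": 4, "claw": 40},
  {"ax": 0, "ay": 0, "az": 0, "dx": 0, "dy": 0, "dz": 0, "claw": 40},
])

```text
time_s: 41.25
tcp_pos: [0.5922, 0.0365, 0.1071]
ee_rot: [[-1.0, 0.0, -0.001], [0.0, 1.0, 0.001], [0.001, 0.001, -1.0]]
wrist_force: [0.2, 0.1, -0.0]
gripper_width: 0.587
gripper_force: 30.0
```

Emit:
play_rows([
  {"ax": 0, "ay": 0, "az": 0, "dx": 0, "dy": 0, "dz": 5, "claw": 40},
  {"ax": 0, "ay": 0, "az": 0, "dx": 0, "dy": 0, "dz": 5, "claw": 40},
  {"ax": 0, "ay": 0, "az": 0, "dx": 0, "dy": 0, "dz": 2, "claw": 40},
  {"ax": 0, "ay": 0, "az": 0, "dx": 0, "dy": 0, "dz": 1, "claw": 40},
  {"ax": 0, "ay": 0, "az": 0, "dx": 0, "dy": 0, "dz": 0, "claw": 40},
])

```text
time_s: 41.75
tcp_pos: [0.5925, 0.0366, 0.0946]
ee_rot: [[-1.0, 0.0, -0.0], [0.0, 1.0, 0.001], [0.0, 0.001, -1.0]]
wrist_force: [-0.5, -0.2, -0.6]
gripper_width: 0.583
gripper_force: 30.0
```

Emit:
play_rows([
  {"ax": 0, "ay": 0, "az": 0, "dx": 0, "dy": 0, "dz": 3, "claw": 40},
  {"ax": 0, "ay": 0, "az": 0, "dx": 0, "dy": 0, "dz": 2, "claw": 40},
  {"ax": 0, "ay": 0, "az": 0, "dx": 0, "dy": 0, "dz": 1, "claw": 40},
  {"ax": 0, "ay": 0, "az": 0, "dx": 0, "dy": 0, "dz": 1, "claw": 40},
  {"ax": 0, "ay": 0, "az": 0, "dx": 0, "dy": 0, "dz": 0.5, "claw": 40},
  {"ax": 0, "ay": 0, "az": 0, "dx": 0, "dy": 0, "dz": 0.5, "claw": 40},
  {"ax": 0, "ay": 0, "az": 0, "dx": 0, "dy": 0, "dz": 0, "claw": 40},
])

```text
time_s: 42.45
tcp_pos: [0.5925, 0.0366, 0.0867]
ee_rot: [[-1.0, 0.0, 0.0], [0.0, 1.0, 0.001], [-0.0, 0.001, -1.0]]
wrist_force: [-1.2, -0.7, -1.5]
gripper_width: 0.588
gripper_force: 30.0
```

Emit:
play_rows([
  {"ax": 0, "ay": 0, "az": 0, "dx": 0, "dy": 0, "dz": 0, "claw": 72},
  {"ax": 0, "ay": 0, "az": 0, "dx": 0, "dy": 0, "dz": 0, "claw": 72},
  {"ax": 0, "ay": 0, "az": 0, "dx": 0, "dy": 0, "dz": 0, "claw": 72},
  {"ax": 0, "ay": 0, "az": 0, "dx": 0, "dy": 0, "dz": -10, "claw": 72},
  {"ax": 0, "ay": 0, "az": 0, "dx": 0, "dy": 0, "dz": -30, "claw": 72},
  {"ax": 0, "ay": 0, "az": 0, "dx": 0, "dy": 0, "dz": -40, "claw": 72},
  {"ax": 0, "ay": 0, "az": 0, "dx": 0, "dy": 0, "dz": -20, "claw": 72},
  {"ax": 0, "ay": 0, "az": 0, "dx": 3, "dy": -36, "dz": 0, "claw": 60},
  {"ax": 0, "ay": 0, "az": 0, "dx": 3, "dy": -36, "dz": 0, "claw": 60},
  {"ax": 0, "ay": 0, "az": 0, "dx": 3, "dy": -36, "dz": 0, "claw": 60},
  {"ax": 0, "ay": 0, "az": 0, "dx": 3, "dy": -36, "dz": 0, "claw": 60},
  {"ax": 0, "ay": 0, "az": 0, "dx": 3, "dy": -36, "dz": 0, "claw": 60},
  {"ax": 0, "ay": 0, "az": 0, "dx": 3, "dy": -36, "dz": 0, "claw": 60},
  {"ax": 0, "ay": 0, "az": 0, "dx": 3, "dy": -36, "dz": 0, "claw": 60},
  {"ax": 0, "ay": 0, "az": 0, "dx": 3, "dy": -36, "dz": 0, "claw": 60},
  {"ax": 0, "ay": 0, "az": 0, "dx": 3, "dy": -36, "dz": 0, "claw": 60},
  {"ax": 0, "ay": 0, "az": 0, "dx": 3, "dy": -36, "dz": 0, "claw": 60},
  {"ax": 0, "ay": 0, "az": 0, "dx": 3, "dy": -36, "dz": 0, "claw": 60},
  {"ax": 0, "ay": 0, "az": 0, "dx": 3, "dy": -36, "dz": 0, "claw": 60},
  {"ax": 0, "ay": 0, "az": 0, "dx": 3, "dy": -4, "dz": 0, "claw": 60},
])

```text
time_s: 44.45
tcp_pos: [0.5528, -0.4033, 0.1864]
ee_rot: [[-1.0, 0.004, 0.001], [0.004, 1.0, 0.0], [-0.001, 0.0, -1.0]]
wrist_force: [-0.4, -0.5, -0.1]
gripper_width: 0.692
gripper_force: 0.0
```

Emit:
play_rows([
  {"ax": 0, "ay": 0, "az": 0, "dx": 0, "dy": 0, "dz": 0, "claw": 60},
  {"ax": 0, "ay": 0, "az": 0, "dx": 0, "dy": 0, "dz": 0, "claw": 60},
])

```text
time_s: 44.65
tcp_pos: [0.5535, -0.3989, 0.1866]
ee_rot: [[-1.0, -0.0, 0.001], [-0.0, 1.0, 0.001], [-0.001, 0.001, -1.0]]
wrist_force: [0.3, -0.4, -0.8]
gripper_width: 0.689
gripper_force: 0.0
```

```bash
python3 - <<'E'
from m import *
c=capture("scene"); o,d,P=cloud(c)
cv2.imwrite("pics/s8.png",cv2.resize(c["frame"][180:250,290:370],None,fx=6,fy=6,interpolation=cv2.INTER_CUBIC))
m=np.zeros(P.shape[:2],bool); m[195:240,305:350]=1; m&=(c["range_z"]>0)
q=P[m&(P[...,2]>.079)&(P[...,2]<.09)]; x=np.c_[q[:,:2],np.ones(len(q))]; print(len(q),np.median(q[:,2]),"plane",np.linalg.lstsq(x,q[:,2],rcond=None)[0])
print(turn(90),shift([.553,-.3998,.019]).round(1),sense()["tcp_pos"])
E
```

```text
179 0.08274918960819788 plane [-0.00478249 -0.00853675  0.0860976 ]
[0.07936226 0.04594987 0.04487858] [  0.9  -1.5 167.7] [ 0.55372163 -0.39851718  0.18669743]
```

View pics/s8.png

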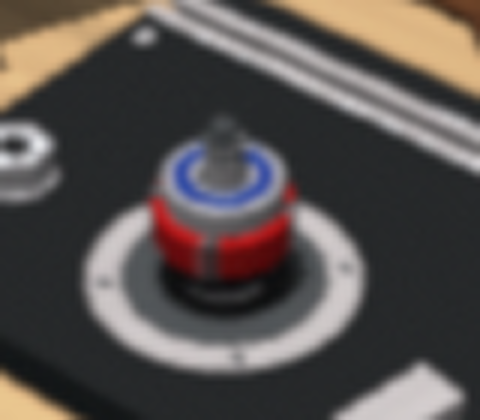

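The bearing is seated, with its top at 0.083 as expected. The brass collar is last.

Emit:
play_rows([
  {"ax": 0, "ay": 0, "az": 0, "dx": 0.5, "dy": -1, "dz": 40, "claw": 60},
  {"ax": 0, "ay": 0, "az": 0, "dx": 0, "dy": 0, "dz": 40, "claw": 60},
  {"ax": 0, "ay": 0, "az": 0, "dx": 0, "dy": 0, "dz": 40, "claw": 60},
  {"ax": 0, "ay": 0, "az": 0, "dx": 0, "dy": 0, "dz": 25, "claw": 60},
  {"ax": 0, "ay": 0, "az": 0, "dx": 0, "dy": 0, "dz": 13, "claw": 60},
  {"ax": 0, "ay": 0, "az": 0, "dx": 0, "dy": 0, "dz": 6, "claw": 60},
  {"ax": 0, "ay": 0, "az": 0, "dx": 0, "dy": 0, "dz": 3, "claw": 60},
  {"ax": 0, "ay": 0, "az": 0, "dx": 0, "dy": 0, "dz": 0, "claw": 25},
  {"ax": 0, "ay": 0, "az": 0, "dx": 0, "dy": 0, "dz": 0, "claw": 25},
  {"ax": 0, "ay": 0, "az": 0, "dx": 0, "dy": 0, "dz": 0, "claw": 25},
  {"ax": 0, "ay": 0, "az": 0, "dx": 0, "dy": 0, "dz": 0, "claw": 25},
  {"ax": 0, "ay": 0, "az": 0, "dx": 0, "dy": 0, "dz": 0, "claw": 25},
])

```text
time_s: 45.9
tcp_pos: [0.5533, -0.4006, 0.02]
ee_rot: [[-1.0, 0.0, 0.001], [0.0, 1.0, 0.001], [-0.001, 0.001, -1.0]]
wrist_force: [-0.1, 0.9, 3.1]
gripper_width: 0.392
gripper_force: 30.0
```

Emit:
play_rows([
  {"ax": 0, "ay": 0, "az": 0, "dx": 0, "dy": 0, "dz": 0, "claw": 60},
  {"ax": 0, "ay": 0, "az": 0, "dx": 0, "dy": 0, "dz": 0, "claw": 60},
  {"ax": 0, "ay": 0, "az": 0, "dx": 0, "dy": 0, "dz": 0, "claw": 60},
  {"ax": 0, "ay": 0, "az": -7.5, "dx": 0, "dy": 0, "dz": 0, "claw": 60},
  {"ax": 0, "ay": 0, "az": -7.5, "dx": 0, "dy": 0, "dz": 0, "claw": 60},
  {"ax": 0, "ay": 0, "az": -7.5, "dx": 0, "dy": 0, "dz": 0, "claw": 60},
  {"ax": 0, "ay": 0, "az": -7.5, "dx": 0, "dy": 0, "dz": 0, "claw": 60},
  {"ax": 0, "ay": 0, "az": -7.5, "dx": 0, "dy": 0, "dz": 0, "claw": 60},
  {"ax": 0, "ay": 0, "az": -7.5, "dx": 0, "dy": 0, "dz": 0, "claw": 60},
  {"ax": 0, "ay": 0, "az": -7.5, "dx": 0, "dy": 0, "dz": 0, "claw": 60},
  {"ax": 0, "ay": 0, "az": -7.5, "dx": 0, "dy": 0, "dz": 0, "claw": 60},
  {"ax": 0, "ay": 0, "az": -7.5, "dx": 0, "dy": 0, "dz": 0, "claw": 60},
  {"ax": 0, "ay": 0, "az": -7.5, "dx": 0, "dy": 0, "dz": 0, "claw": 60},
  {"ax": 0, "ay": 0, "az": -7.5, "dx": 0, "dy": 0, "dz": 0, "claw": 60},
  {"ax": 0, "ay": 0, "az": -7.5, "dx": 0, "dy": 0, "dz": 0, "claw": 60},
  {"ax": 0, "ay": 0, "az": 0, "dx": 0, "dy": 0, "dz": 0, "claw": 25},
  {"ax": 0, "ay": 0, "az": 0, "dx": 0, "dy": 0, "dz": 0, "claw": 25},
  {"ax": 0, "ay": 0, "az": 0, "dx": 0, "dy": 0, "dz": 0, "claw": 25},
  {"ax": 0, "ay": 0, "az": 0, "dx": 0, "dy": 0, "dz": 0, "claw": 25},
  {"ax": 0, "ay": 0, "az": 0, "dx": 0, "dy": 0, "dz": 0, "claw": 25},
])

```text
time_s: 47.9
tcp_pos: [0.5529, -0.4003, 0.0191]
ee_rot: [[-0.001, -1.0, 0.0], [-1.0, 0.001, 0.002], [-0.002, -0.0, -1.0]]
wrist_force: [-0.1, 0.4, -0.5]
gripper_width: 0.396
gripper_force: 30.0
```

```bash
python3 -c "
from h import *
print(turn(180),shift([.592,.036,.17]).round(1),sense()['tcp_pos'],sense()['joints'].round(1))"
```

```text
[-0.01827692  0.0861861  -0.06649993] [-436.5  -38.6 -150.2] [ 0.55293979 -0.40027314  0.01911515] [-22.4  39.   -4.   -0.1 -47.   22.4]
```

Emit:
play_rows([
  {"ax": 0, "ay": 0, "az": 0, "dx": 0, "dy": 0, "dz": -15, "claw": 25},
  {"ax": 0, "ay": 0, "az": 0, "dx": 0, "dy": 0, "dz": -35, "claw": 25},
  {"ax": 0, "ay": 0, "az": 0, "dx": 0, "dy": 0, "dz": -40, "claw": 25},
  {"ax": 0, "ay": 0, "az": 0, "dx": 0, "dy": 0, "dz": -40, "claw": 25},
  {"ax": 0, "ay": 0, "az": 0, "dx": 0, "dy": 0, "dz": -20, "claw": 25},
  {"ax": 0, "ay": 0, "az": 0, "dx": -36, "dy": -3, "dz": 0, "claw": 25},
  {"ax": 0, "ay": 0, "az": 0, "dx": -36, "dy": -3, "dz": 0, "claw": 25},
  {"ax": 0, "ay": 0, "az": 0, "dx": -36, "dy": -3, "dz": 0, "claw": 25},
  {"ax": 0, "ay": 0, "az": 0, "dx": -36, "dy": -3, "dz": 0, "claw": 25},
  {"ax": 0, "ay": 0, "az": 0, "dx": -36, "dy": -3, "dz": 0, "claw": 25},
  {"ax": 0, "ay": 0, "az": 0, "dx": -36, "dy": -3, "dz": 0, "claw": 25},
  {"ax": 0, "ay": 0, "az": 0, "dx": -36, "dy": -3, "dz": 0, "claw": 25},
  {"ax": 0, "ay": 0, "az": 0, "dx": -36, "dy": -3, "dz": 0, "claw": 25},
  {"ax": 0, "ay": 0, "az": 0, "dx": -36, "dy": -3, "dz": 0, "claw": 25},
  {"ax": 0, "ay": 0, "az": 0, "dx": -36, "dy": -3, "dz": 0, "claw": 25},
  {"ax": 0, "ay": 0, "az": 0, "dx": -36, "dy": -3, "dz": 0, "claw": 25},
  {"ax": 0, "ay": 0, "az": 0, "dx": -36, "dy": -3, "dz": 0, "claw": 25},
  {"ax": 0, "ay": 0, "az": 0, "dx": -4.5, "dy": -3, "dz": 0, "claw": 25},
  {"ax": 0, "ay": 0, "az": 0, "dx": 0, "dy": 0, "dz": 0, "claw": 25},
  {"ax": 0, "ay": 0, "az": 0, "dx": 0, "dy": 0, "dz": 0, "claw": 25},
])

```text
time_s: 49.9
tcp_pos: [0.5919, 0.0354, 0.1702]
ee_rot: [[-0.001, -1.0, 0.0], [-1.0, 0.001, 0.001], [-0.001, -0.0, -1.0]]
wrist_force: [-0.4, -0.1, -0.5]
gripper_width: 0.39
gripper_force: 30.0
```

```bash
python3 -c "
from h import *
print(turn(180),shift([.592,.036,.100]).round(1),sense()['tcp_pos'],sense()['gripper_width'])"
```

```text
[-0.02515585  0.08130931 -0.05845681] [-0.5 -0.1 70.2] [0.59191197 0.03535983 0.1702352 ] 0.3896080754439908
```

Emit:
play_rows([
  {"ax": 0, "ay": 0, "az": 0, "dx": -0.5, "dy": 0, "dz": 12, "claw": 25},
  {"ax": 0, "ay": 0, "az": 0, "dx": 0, "dy": 0, "dz": 12, "claw": 25},
  {"ax": 0, "ay": 0, "az": 0, "dx": 0, "dy": 0, "dz": 10, "claw": 25},
  {"ax": 0, "ay": 0, "az": 0, "dx": 0, "dy": 0, "dz": 5, "claw": 25},
  {"ax": 0, "ay": 0, "az": 0, "dx": 0, "dy": 0, "dz": 4, "claw": 25},
  {"ax": 0, "ay": 0, "az": 0, "dx": 0, "dy": 0, "dz": 4, "claw": 25},
  {"ax": 0, "ay": 0, "az": 0, "dx": 0, "dy": 0, "dz": 4, "claw": 25},
  {"ax": 0, "ay": 0, "az": 0, "dx": 0, "dy": 0, "dz": 4, "claw": 25},
  {"ax": 0, "ay": 0, "az": 0, "dx": 0, "dy": 0, "dz": 4, "claw": 25},
  {"ax": 0, "ay": 0, "az": 0, "dx": 0, "dy": 0, "dz": 0, "claw": 25},
])

```text
time_s: 50.9
tcp_pos: [0.5917, 0.0365, 0.1102]
ee_rot: [[-0.001, -1.0, -0.001], [-1.0, 0.001, 0.001], [-0.001, 0.001, -1.0]]
wrist_force: [0.3, -0.1, -0.4]
gripper_width: 0.393
gripper_force: 30.0
```

Emit:
play_rows([
  {"ax": 0, "ay": 0, "az": 0, "dx": 0, "dy": 0, "dz": 4, "claw": 25},
  {"ax": 0, "ay": 0, "az": 0, "dx": 0, "dy": 0, "dz": 3, "claw": 25},
  {"ax": 0, "ay": 0, "az": 0, "dx": 0, "dy": 0, "dz": 2, "claw": 25},
  {"ax": 0, "ay": 0, "az": 0, "dx": 0, "dy": 0, "dz": 0.5, "claw": 25},
  {"ax": 0, "ay": 0, "az": 0, "dx": 0, "dy": 0, "dz": 0.5, "claw": 25},
  {"ax": 0, "ay": 0, "az": 0, "dx": 0, "dy": 0, "dz": 0, "claw": 25},
])

```text
time_s: 51.5
tcp_pos: [0.5921, 0.0366, 0.1009]
ee_rot: [[-0.0, -1.0, 0.0], [-1.0, 0.0, 0.001], [-0.001, -0.0, -1.0]]
wrist_force: [0.8, -0.6, -0.4]
gripper_width: 0.393
gripper_force: 30.0
```

Emit:
play_rows([
  {"ax": 0, "ay": 0, "az": 0, "dx": 0, "dy": 0, "dz": 0, "claw": 60},
  {"ax": 0, "ay": 0, "az": 0, "dx": 0, "dy": 0, "dz": 0, "claw": 60},
  {"ax": 0, "ay": 0, "az": 0, "dx": 0, "dy": 0, "dz": 0, "claw": 60},
  {"ax": 0, "ay": 0, "az": 0, "dx": 0, "dy": 0, "dz": -10, "claw": 60},
  {"ax": 0, "ay": 0, "az": 0, "dx": 0, "dy": 0, "dz": -30, "claw": 60},
  {"ax": 0, "ay": 0, "az": 0, "dx": 0, "dy": 0, "dz": -40, "claw": 60},
  {"ax": 0, "ay": 0, "az": 0, "dx": 0, "dy": 0, "dz": -20, "claw": 60},
  {"ax": 0, "ay": 0, "az": 0, "dx": 30, "dy": 0, "dz": -20, "claw": 60},
  {"ax": 0, "ay": 0, "az": 0, "dx": 30, "dy": 10, "dz": 0, "claw": 60},
  {"ax": 0, "ay": 0, "az": 0, "dx": 30, "dy": 10, "dz": 0, "claw": 60},
  {"ax": 0, "ay": 0, "az": 0, "dx": 30, "dy": 10, "dz": 0, "claw": 60},
  {"ax": 0, "ay": 0, "az": 0, "dx": 30, "dy": 10, "dz": 0, "claw": 60},
  {"ax": 0, "ay": 0, "az": 0, "dx": 0, "dy": 0, "dz": 0, "claw": 60},
  {"ax": 0, "ay": 0, "az": 0, "dx": 0, "dy": 0, "dz": 0, "claw": 60},
])

```text
time_s: 52.9
tcp_pos: [0.552, -0.1141, 0.2214]
ee_rot: [[-0.002, -1.0, 0.002], [-1.0, 0.002, 0.002], [-0.002, -0.002, -1.0]]
wrist_force: [-0.2, -0.3, -0.7]
gripper_width: 0.688
gripper_force: 0.0
```

```bash
python3 - <<'E'
from m import *
c=capture("scene"); o,d,P=cloud(c)
cv2.imwrite("pics/s9.png",cv2.resize(c["frame"][160:310,270:510],None,fx=3.3,fy=3.3,interpolation=cv2.INTER_CUBIC))
hsv=cv2.cvtColor(c["frame"],cv2.COLOR_BGR2HSV); H,S,V=[hsv[...,i] for i in range(3)]
m=np.zeros(P.shape[:2],bool); m[190:240,305:350]=1; m&=(c["range_z"]>0)&(S>110)&(H>10)&(H<32)
q=P[m]; print(len(q),np.percentile(q[:,2],[10,50,90,98]))
q=q[q[:,2]>.091]; x=np.c_[q[:,:2],np.ones(len(q))]; print("plane",np.linalg.lstsq(x,q[:,2],rcond=None)[0],q.min(0),q.max(0))
print(sense()["tcp_pos"])
E
```

```text
81 [0.08540007 0.09350328 0.09578752 0.09673616]
plane [-0.00870302 -0.00334178  0.09952076] [0.57480907 0.01936442 0.09124025] [0.60991694 0.05389689 0.0970694 ]
[ 0.55226642 -0.11350657  0.22127538]
```

View pics/s9.png

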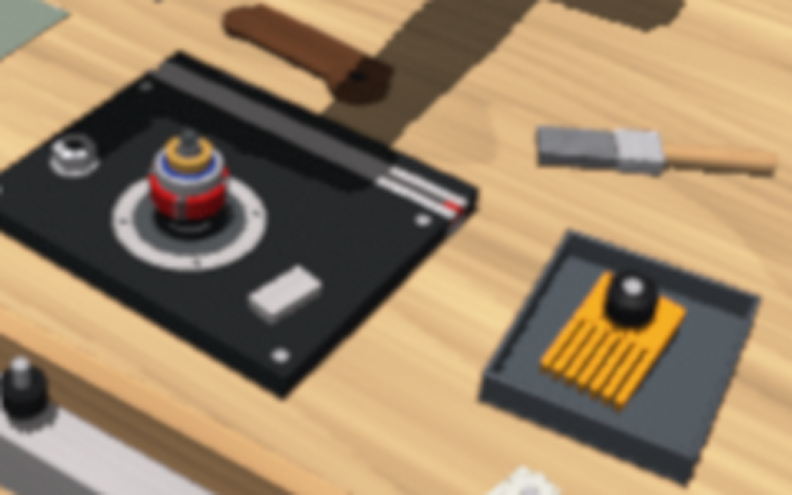

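The stack on the spindle is complete and level, and the brass collar's top is near 0.095 as expected. The board lies in the tray, the nut is in place and the arm is clear.

```bash
python3 -c "
from station import *
print(finish_job())"
```

```text
the job is handed in; nothing more can be done
None
```

The job is handed in, though the station gave no verdict back: the featherboard is in the tray knob up, and the black collar, cutter head, bearing and brass collar are lowered home on the spindle in that order, with the lock nut untouched.

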